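# Unlock the grinding dish of a ball mill and lift it off with its ball

### The job

Take the grinding dish off the little ball mill for rinsing: with the mallet (not with the gripper itself) drive the mill's sprung lock pin fully down, flush with its collar, and stand or lay the mallet back on the bare table. Then take the dish by its handle bar, twist it a quarter turn anticlockwise (seen from above) in its seat, lift it out and carry it over the middle of the foil tray, level all the way so that the loose ball stays in the middle of the dish; leave everything else where it is. Finish while still holding the dish there, level and still, clear above the tray's rim.

Things in the scene. Friction and masses are not known exactly. Their poses are not given: they have to be found in the camera images.
- ball_mill: Ball mill, fixed: grey square housing 210x210 mm, metal deck 54 mm above the table. Origin: centre of its underside; z up; the panel with a dial faces its -x. On the deck is a steel bayonet ring, 144 mm across, 14.5 mm high; its lip has two entry notches, at the mill's +y and -y. The dish's two lugs lie under the lip, 90 degrees from the notches.
- mill_seat (a point): Point on the bayonet ring's axis at deck height (54 mm above the table), where the centre of the seated dish's underside is. Stops in the ring let the dish turn about 0.1 rad clockwise of its locked place and about 1.66 rad anticlockwise (seen from above).
- lock_pin_head (a point): Centre of the top of the lock pin's head (17 mm across). The upright pin slides in a steel collar (25 mm across, top 33 mm above the deck) at the mill's front left corner, 81 mm to the mill's -x and 81 mm to its +y from the ring's axis. As found the head's top is 48 mm above the deck. A toe on the pin bars the dish's ear from turning anticlockwise until the pin is down.
- lock_pin (a joint): How far the lock pin is driven down, m: 0 up, as found; 0.0135 fully down (head 1.5 mm above the collar). Light spring and a stiff friction detent: it takes about 9 N to move and stays where it is driven. From about 0.010 the dish's ear passes over its toe.
- dish: Steel grinding dish, loose, 0.4 to 0.65 kg. Origin: centre of its underside; z up; axes parallel to the mill's when locked. Bowl 136 mm across, rim 45 mm above the origin. Foot 92 mm across with lugs to 60 mm from the axis along its +x and -x, 24 mm wide; about 3 mm of play in the ring. Turned 1.57 rad anticlockwise (+-0.15) the lugs stand in the notches and it lifts out.
- dish_grip (a point): Middle of the black grip bar of the dish's bail handle, on the dish's axis, 100 mm above its origin. The bar is 14 mm wide (dish's x), 18 mm high and 72 mm long (dish's y); the space below it is free for 40 mm, down to the ball. An ear of the dish, 19 to 24 mm above its origin, reaches 90 mm from the axis, 124 degrees anticlockwise of the dish's +x.
- dish_well (a point): Point on the dish's axis 34 mm above its origin: the ball's centre when the ball lies in the middle of the hollow. The hollow has a flat middle 18 mm across and rises ever more steeply to the rim.
- ball_center (a point): Centre of the white ceramic grinding ball, 32 mm across, 0.1 kg, loose in the dish.
- mallet: Soft-faced mallet, 0.36 kg, standing on one face of its head. Head: upright cylinder 50 mm across, 80 mm high; origin at the centre of its lower face, z up. The wooden handle leaves the head level along the mallet's -x: 18 mm wide, 24 mm high, centre line 40 mm above the lower face, end 156 mm from the head's axis.
- mallet_grip (a point): Point on the handle's centre line 60 mm from the head's axis, 40 mm above the lower face; a good place to grip the handle across its 18 mm width.
- mallet_head (a point): Centre of the mallet's head, 40 mm above its lower face.
- foil_tray: Rectangular foil tray standing on the table, fixed, 314x414 mm, rim 63 mm high; origin at the centre of its underside, long side along its y.
- dye_bottle_3: Bystander: squeeze bottle, 66 mm across, 225 mm tall, behind the mill to its left, beside the black jar. Origin at the centre of its underside.
- black_jar_1: Bystander: black screw-cap jar, 70 mm across, 78 mm tall. Origin at the centre of its underside.
- spare_cap: Bystander: white bottle cap with a nozzle, 48 mm across, 68 mm tall. Origin at the centre of its underside.
- masking_tape: Bystander: roll of masking tape lying flat, 100 mm across, 25 mm tall. Origin at the centre of its underside.
- nail_brush: Bystander: brush with a bow handle, 30x86x55 mm. Origin at the centre of its underside.
- peg_1: Bystander: wooden clothes peg, 15x72x12 mm. Origin at the centre of its underside.

How it is judged:
By the outcome, as a careful person would: the job done as asked, in the order asked, and still so for the second after the job is handed in, while the arm keeps its last pose, push and grip.
It also fails if it takes over 59 s, if anything falls off the work surface, if the arm or the gripper's body presses on something with over 40 N, if the wrist force passes 120 N, or if a joint passes its speed limit or range.

### The arm

A 7-joint arm with a two-finger parallel gripper is mounted at the origin on a cart in front of the work surface, level with it; the furniture and walls round the work are solid. World frame = base frame: x ahead of the robot, y to its left, z up, the work surface at z = 0. Lengths are in m, angles in rad, forces in N, time in s.
With the tool pointing down it reaches from about 0.35 to 0.9 m from the base axis. Payload 8.1 kg.
Tool frame: the origin (TCP) lies at the very end of the fingers, on their centre line; the grasp point (between the pads) lies 19 mm behind it (arm.grip_depth is the distance from the TCP to the grasp point, in m); x points along the fingers, z is the direction in which the jaws open and shut, and the axes are right-handed (so a half turn about x gives the same grasp; the last joint's range is limited). The gripper opens to 92 mm and grips with 3 to 60 N. Pads are 19 mm wide; open, the fingers measure 130 mm over their backs; the gripper's body (75 mm by 190 mm) begins 47 mm behind the grasp point.
Start: joints at [1.147, 0.434, 0.025, 1.573, -0.012, 1.134, -0.075], TCP at [0.197, -0.593, 0.192] pointing down, gripper open.
Joint ranges: [-2.62, 2.62], [-0.44, 2.09], [-1.27, 1.32], [0.08, 2.57], [-1.32, 4.46], [0.12, 2], [-2.74, 2.74]. Speed limits (rad/s): [2.22, 2.22, 3.01, 3.01, 3.14, 3.14, 3.14].

### API

Orientations are given as a rotation vector (axis times angle).
In Python, from cell import status, cams, arm gives the robot as it stands. The module is installed in compiled form; this text tells all that it offers.
- The arm moves only by the tool step_arm, never from a script. Its argument "rows" is a list of rows, each a list of 7 numbers: the gripper command: -1 is fully open, 1 is shut, values between are in proportion, then the shift along the tool's x, y, z as a fraction of full scale, then the turn, a rotation vector about the tool's x, y, z as a fraction of full scale. In form: [[grip, x, y, z, rx, ry, rz], ...]. A call has 1 to 12 rows; each row is the pose to reach, as a shift and turn from the pose commanded when the call began, along the tool's axes at that moment; what a row does not reach only later rows make up. Full scale, the value 1, is 80 cm for a shift and 60 degrees for a turn. A row lasts 1/12 s, in which the tool goes at most 41.7 mm and 7.16 degrees, less where a joint would pass 70% of its speed; a pose out of reach is approached as far as the arm can. A call with a number of a shift or a turn outside -1 to 1 is refused whole. A call with a gripper value outside its range is refused whole. The fingers move at their own pace and stop on an object; "newtons" is the grip in N (left out, the last holds). Time passes only in rows, so rows that repeat a pose let the fingers close. It gives the time, the measured TCP pose, the force and the opening at its end, in the units of the state.
- status.observe(): the state, without advancing time (a new reading comes with each control period).
- cams.get_image(name): name is "side" or "top"; returns a dict with "pixels" (480x640x3 uint8, red, green, blue), "range_z" (480x640 float32, m along the optical axis (not along the pixel's ray), 0 where there is no reading), "camera_matrix" (3x3 intrinsics, pixels), "eye" and "attitude" of the camera in the world. Camera axes: x right, y down, z forward; pixel columns grow to the right and rows downward; lengths in m; the calibration is good to about 2 mm. A picture is of the moment at which its call begins.
- arm.sign_off(): hands the job in, once; it reports no verdict.
The state is a dict: "clock": time; "joints": joint angles; "dq": joint speeds; "joint_efforts": joint torques, N m; "position": TCP position; "ee_rot": TCP orientation; "force": force on the tool from outside, world axes, zero at the start; "ft_torque": the same for the moment, N m; "width": opening from 0.0 (shut) to 1.0 (fully open).
Only numpy, scipy, OpenCV 4.12 (cv2) and the standard library are available. Lean on these libraries where they do the work, as an engineer would, in place of code of your own. Each camera call takes 0.05 s, during which the arm holds its last target.

## Working session

There is one attempt and no reset: what is moved stays moved. The work goes in short steps, Python scripts to look and compute and a tool call to move; the robot and the scene stay as the last step left them, time stands still between calls to the robot, and variables do not carry over. Pictures are saved under pics/ and viewed, and the job is handed in when it is done.

Besides the shell and the picture viewer there is one more tool, called after "Emit:" as a command line: name --pt "numbers of a row" for each row, then --argument value for the rest. step_arm: Moves the arm, as the interface text tells. Its arguments: {"type":"object","properties":{"rows":{"type":"array","items":{"type":"array","items":{"type":"number"}}},"newtons":{"type":"number"}},"required":["rows"]}

```bash
mkdir -p pics; ls
python3 - <<'E'
from cell import status,cams,arm
import cv2,numpy as np
s=status.observe();print(s); print(arm.grip_depth)
for n in ["side","top"]:
    d=cams.get_image(n); cv2.imwrite(f"pics/{n}0.png",d["pixels"][:,:,::-1]); np.savez(f"pics/{n}0.npz",**d)
    print(n,d["camera_matrix"],d["eye"],d["attitude"])
E
```

```text
pics
{'clock': 0.0, 'joints': array([ 1.14739331,  0.43520559,  0.02499567,  1.5741031 , -0.01157907,
        1.13402132, -0.07506583]), 'dq': array([-0.00019901,  0.00042874, -0.00128849, -0.00033774, -0.00091755,
       -0.00016407,  0.0008331 ]), 'joint_efforts': array([-1.10456956e-04, -6.67854381e+01,  9.84919108e-01, -3.14465010e+01,
       -6.06178259e-02,  4.30789590e-02,  1.74933375e-04]), 'position': array([ 0.1968182 , -0.5925929 ,  0.19145379]), 'ee_rot': array([ 0.97059494,  1.34546121, -0.96929065]), 'force': array([-0.72342519, -1.10226427, -0.36132373]), 'ft_torque': array([ 0.0170542 , -0.02007772, -0.00288922]), 'width': 0.9991733690078354}
0.0188
side [[588.92125856   0.         323.35502506]
 [  0.         588.92125856 237.36519592]
 [  0.           0.           1.        ]] [0.13428461 1.00435166 0.92428788] [-0.60417851  2.60318058 -1.25820025]
top [[609.49963032   0.         318.57675956]
 [  0.         609.49963032 242.53435499]
 [  0.           0.           1.        ]] [0.42364338 0.07300025 1.4236364 ] [-2.13829584  2.18917915 -0.0978532 ]
```

View pics/side0.png

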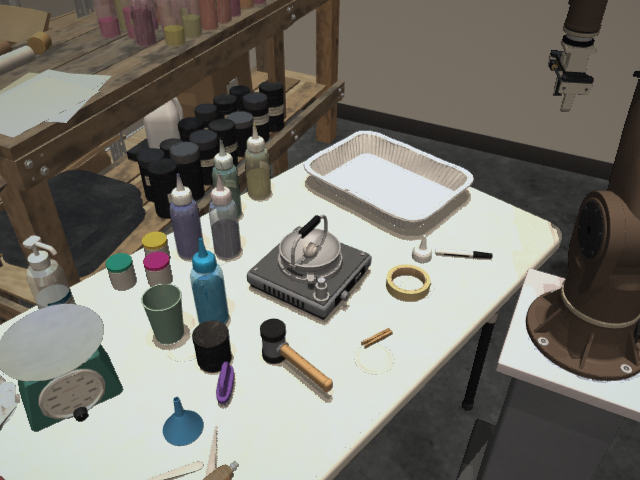

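View pics/top0.png

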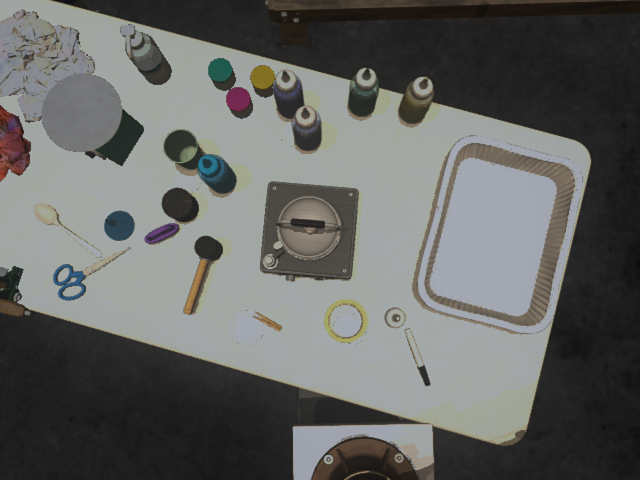

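```bash
cat > h.py <<'E'
import numpy as np,cv2
from scipy.spatial.transform import Rotation as R
def cloud(d):
    K=d["camera_matrix"];z=d["range_z"].astype(float)
    v,u=np.mgrid[:480,:640]
    P=np.stack([(u-K[0,2])/K[0,0]*z,(v-K[1,2])/K[1,1]*z,z],-1)
    W=P@R.from_rotvec(d["attitude"]).as_matrix().T+d["eye"]
    W[z==0]=np.nan
    return W
def ray(d,uv,h):
    K=d["camera_matrix"];uv=np.atleast_2d(np.asarray(uv,float))
    c=np.c_[(uv[:,0]-K[0,2])/K[0,0],(uv[:,1]-K[1,2])/K[1,1],np.ones(len(uv))]
    r=c@R.from_rotvec(d["attitude"]).as_matrix().T
    t=(h-d["eye"][2])/r[:,2]
    return d["eye"]+r*t[:,None]
def proj(d,P):
    K=d["camera_matrix"];P=np.atleast_2d(P)
    c=(P-d["eye"])@R.from_rotvec(d["attitude"]).as_matrix()
    return np.c_[c[:,0]/c[:,2]*K[0,0]+K[0,2],c[:,1]/c[:,2]*K[1,1]+K[1,2]]
def comp(mask,seed):
    n,l=cv2.connectedComponents(mask.astype(np.uint8))
    return l==l[seed[1],seed[0]]
E
python3 - <<'E'
from h import *
d=dict(np.load("pics/top0.npz"));W=cloud(d);Z=np.nan_to_num(W[...,2])
for n,(u,v) in dict(table=(150,320),deck=(335,190),head=(208,243),handle=(200,280),bar=(308,224),rimtray=(440,190),tape=(330,337)).items(): print(n,W[v,u].round(4))
def rect(m,h,name):
    ys,xs=np.nonzero(m); p=ray(d,np.c_[xs,ys],h)[:,:2].astype(np.float32)
    r=cv2.minAreaRect(p);print(name,m.sum(),np.round(r[0],4),np.round(r[1],4),round(r[2],2), "mean",p.mean(0).round(4))
box=np.zeros(Z.shape,bool);box[165:290,250:370]=1
rect(comp((Z>.045)&box,(335,190)),.054,"mill")
m=comp((Z>.07)&(Z<.09),(208,243));rect(m,.08,"head")
box=np.zeros(Z.shape,bool);box[230:325,175:230]=1
m=comp((Z>.035)&(Z<.065)&box,(200,280));rect(m,.052,"handle")
box=np.zeros(Z.shape,bool);box[165:290,250:370]=1
rect((Z>.145)&box,.163,"bar")
rect((Z>.092)&(Z<.103)&box&(np.hypot(W[...,0]-W[225,310,0],W[...,1]-W[225,310,1])<.075),.099,"bowlrim")
m=(Z>.095)&(Z<.11)&box;m[:,290:]=0;rect(m,.102,"pin")
box=np.zeros(Z.shape,bool);box[120:345,400:600]=1
rect((Z>.05)&(Z<.075)&box,.063,"tray")
E
```

```text
table [ 0.3973  0.485  -0.0048]
deck [0.6837 0.0466 0.0496]
head [0.5658 0.3322 0.08  ]
handle [0.4853 0.3561 0.0516]
bar [0.5916 0.1069 0.1641]
rimtray [ 0.6755 -0.1904  0.0614]
tape [0.3491 0.066  0.0026]
mill 8127 [0.5882 0.1084] [0.2093 0.2188] 83.91 mean [0.5927 0.1078]
head 407 [0.5581 0.3378] [0.0513 0.0468] 88.63 mean [0.558  0.3381]
handle 533 [0.4736 0.3633] [0.0288 0.133 ] 72.94 mean [0.475 0.365]
bar 328 [0.5943 0.1078] [0.1279 0.015 ] 83.8 mean [0.5941 0.1076]
bowlrim 659 [0.5951 0.1077] [0.1341 0.1336] 43.71 mean [0.5963 0.1068]
pin 167 [0.5782 0.1634] [0.0439 0.14  ] 71.24 mean [0.5796 0.1735]
tray 5285 [ 0.575 -0.319] [0.3112 0.4109] 73.48 mean [ 0.5742 -0.3287]
```

Run:
```python
from h import *
d=dict(np.load("pics/top0.npz"));W=cloud(d)
c=d["pixels"][160:330,165:375,::-1];cv2.imwrite("pics/c1.png",cv2.resize(c,None,fx=3.5,fy=3.5,interpolation=cv2.INTER_CUBIC))
s=dict(np.load("pics/side0.npz"))
c=s["pixels"][205:395,200:390,::-1];cv2.imwrite("pics/c2.png",cv2.resize(c,None,fx=3.1,fy=3.1,interpolation=cv2.INTER_CUBIC))
```

```text
(no output)
```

View pics/c1.png

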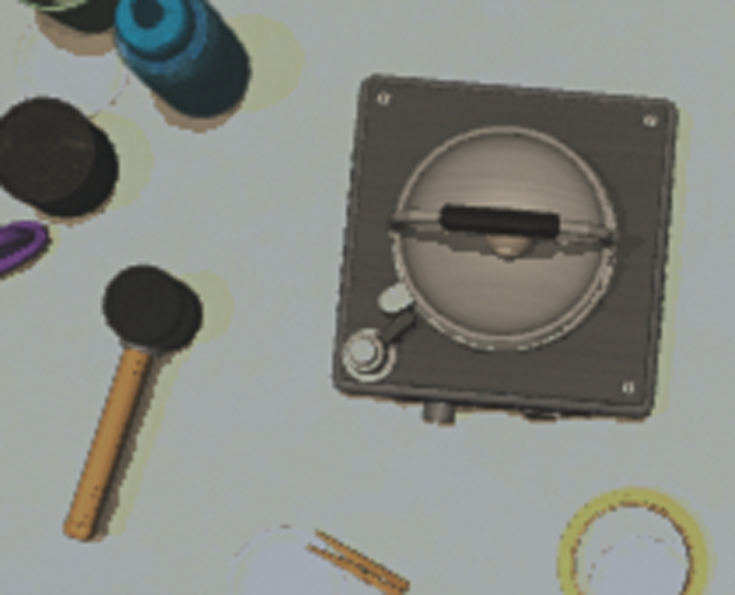

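View pics/c2.png

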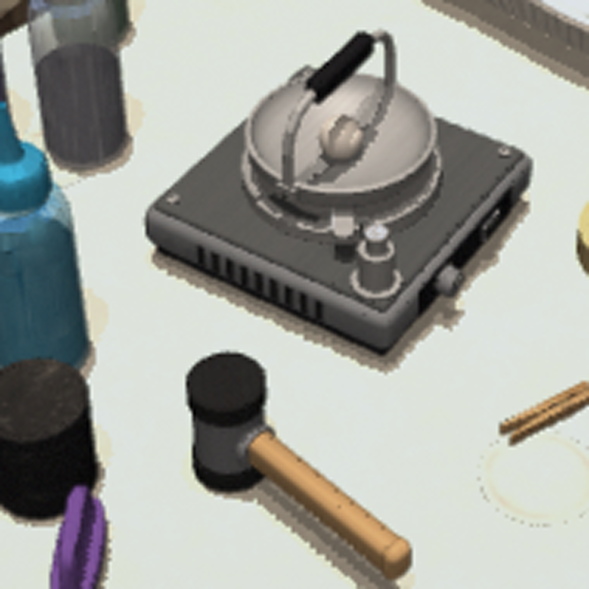

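Run:
```python
from h import *
d=dict(np.load("pics/top0.npz"));s=dict(np.load("pics/side0.npz"))
f=lambda u,v:(u/3.5+165,v/3.5+160)
g=lambda u,v:(u/3.1+200,v/3.1+205)
print("pin",ray(d,f(362,349),.102),ray(s,g(376,233),.102))
print("bar mid",ray(d,f(499,220.5),.163), "ends",ray(d,[f(441,216),f(560,224)],.163))
b=[f(441,216),f(560,224)]; e=ray(d,b,.163);dd=e[0]-e[1];print("bar yaw deg",np.degrees(np.arctan2(dd[1],dd[0]))-90)
print("bar side mid",ray(s,g(341,68),.154))
print("deck corners",ray(d,[f(366,76),f(676,103),f(652,417),f(336,390)],.05))
# deck pixels edges: left and right screws
sc=ray(d,[f(383,98),f(650,120),f(628,387)],.054);print(sc,(sc[0]+sc[2])/2)
v=sc[0]-sc[1];print(np.degrees(np.arctan2(v[1],v[0]))-90);v=sc[1]-sc[2];print(np.degrees(np.arctan2(v[1],v[0])))
print("handle ends",ray(d,[f(137,350),f(80,530)],.052), "head top centre",ray(d,f(143,307),.08),"side head",ray(s,g(226,379),.08))
# rim circle
print("rim", ray(d,[f(398,235),f(613,240),f(507,128)],.099))
hp=d["pixels"].astype(int)
m=(hp[...,0]-hp[...,2]>40);mm=np.zeros_like(m);mm[240:325,178:230]=m[240:325,178:230]
ys,xs=np.nonzero(mm);p=ray(d,np.c_[xs,ys],.052)[:,:2].astype(np.float32);print(cv2.minAreaRect(p))
for r in [d]:
  m=(hp.max(-1)<45);mm=np.zeros_like(m);mm[215:232,285:330]=m[215:232,285:330]
  ys,xs=np.nonzero(mm);p=ray(d,np.c_[xs,ys],.163)[:,:2].astype(np.float32);print(cv2.minAreaRect(p))
W=cloud(d)
```

```text
pin [[0.52368263 0.19631754 0.102     ]] [[0.52179874 0.20094545 0.102     ]]
bar mid [[0.59389372 0.10777262 0.163     ]] ends [[0.5974496  0.14231065 0.163     ]
 [0.59089852 0.0714719  0.163     ]]
bar yaw deg -5.2836204349253535
bar side mid [[0.59291472 0.11144603 0.154     ]]
deck corners [[ 0.70666426  0.19594506  0.05      ]
 [ 0.6836259  -0.00624194  0.05      ]
 [ 0.47936001  0.01520224  0.05      ]
 [ 0.50151625  0.21833718  0.05      ]]
[[0.69099383 0.18470987 0.054     ]
 [0.6720897  0.01120704 0.054     ]
 [0.4987945  0.03022194 0.054     ]] [0.59489417 0.1074659  0.054     ]
-6.218173206948407
-6.261758355995503
handle ends [[0.53028227 0.34645936 0.052     ]
 [0.41554566 0.38349849 0.052     ]] head top centre [[0.5553467  0.33696019 0.08      ]] side head [[0.55703664 0.34113846 0.08      ]]
rim [[0.59493395 0.1729906  0.099     ]
 [0.58849026 0.03850193 0.099     ]
 [0.6610901  0.1032692  0.099     ]]
((0.4713450074195862, 0.36760735511779785), (0.016444377601146698, 0.12502777576446533), 70.92244720458984)
((0.5937564969062805, 0.10876767337322235), (0.0673915445804596, 0.013786415569484234), 84.48163604736328)
```

```bash
cat >> h.py <<'E'
def tool():
    from cell import status
    s=status.observe();M=R.from_rotvec(s["ee_rot"]).as_matrix()
    return s,M
def plan(target,yaw_z=None,tilt=True):
    """rows shift fraction & turn to get TCP to target with x down and jaw axis z at world angle yaw_z(deg), nearest of half-turn"""
    s,M=tool();dp=M.T@(np.array(target)-s["position"])
    print("clock %.2f pos"%s["clock"],s["position"].round(4),"jaw yaw %.2f"%np.degrees(np.arctan2(M[1,2],M[0,2])),"x",M[:,0].round(4),"F",s["force"].round(2),"w %.3f"%s["width"],"q7 %.3f"%s["joints"][6])
    print("shift m",dp.round(4),"frac",(dp/.8).round(4))
    if yaw_z is not None:
        for k in (0,180):
            a=np.radians(yaw_z+k);z=np.array([np.cos(a),np.sin(a),0]);x=np.array([0,0,-1.]);T=np.c_[x,np.cross(z,x),z]
            rv=R.from_matrix(M.T@T).as_rotvec();print("turn deg",np.degrees(rv).round(2),"frac",(np.degrees(rv)/60).round(4))
E
python3 - <<'E'
from h import *
plan([.557,.34,.20],71.5)
d=dict(np.load("pics/top0.npz"))
print(tool()[1].round(3))
print("bottle tip",ray(d,(207,161),.225),"jar top",ray(d,(179,204),.078),"brush",ray(d,(162,234),.05),"cup top",ray(d,(181,148),.1))
E
```

```text
clock 0.10 pos [ 0.1969 -0.5927  0.1915] jaw yaw -71.62 x [-6.0e-04  1.3e-03 -1.0e+00] F [ 0.88 -0.3   0.01] w 1.000 q7 -0.075
shift m [-0.0075  0.6358 -0.7716] frac [-0.0093  0.7947 -0.9645]
turn deg [-1.4312e+02 -4.0000e-02 -1.0000e-01] frac [-2.3854e+00 -7.0000e-04 -1.6000e-03]
turn deg [ 3.688e+01 -7.000e-02  3.000e-02] frac [ 6.146e-01 -1.200e-03  5.000e-04]
[[-0.001  0.949  0.315]
 [ 0.001  0.315 -0.949]
 [-1.    -0.    -0.001]]
bottle tip [[0.71606125 0.30545639 0.225     ]] jar top [[0.65536222 0.39724216 0.078     ]] brush [[0.59204855 0.44275916 0.05      ]] cup top [[0.77753124 0.38752886 0.1       ]]
```

Emit:
step_arm --pt "-0.43 -0.0093 0.7947 -0.9645 0.306 0 0" --pt "-0.43 -0.0093 0.7947 -0.9645 0.306 0 0" --pt "-0.43 -0.0093 0.7947 -0.9645 0.306 0 0" --pt "-0.43 -0.0093 0.7947 -0.9645 0.306 0 0" --pt "-0.43 -0.0093 0.7947 -0.9645 0.306 0 0" --pt "-0.43 -0.0093 0.7947 -0.9645 0.306 0 0" --pt "-0.43 -0.0093 0.7947 -0.9645 0.306 0 0" --pt "-0.43 -0.0093 0.7947 -0.9645 0.306 0 0" --pt "-0.43 -0.0093 0.7947 -0.9645 0.306 0 0" --pt "-0.43 -0.0093 0.7947 -0.9645 0.306 0 0" --pt "-0.43 -0.0093 0.7947 -0.9645 0.306 0 0" --pt "-0.43 -0.0093 0.7947 -0.9645 0.306 0 0" --newtons 60

```text
clock: 1.1
position: [0.3771, -0.1247, 0.196]
ee_rot: [1.209, 1.209, -1.209]
force: [2.2, -1.2, 0.5]
width: 0.713
```

Run:
```python
from h import *
plan([.557,.34,.20],90)
```

```text
clock 1.10 pos [ 0.3771 -0.1247  0.196 ] jaw yaw -89.99 x [ 1.e-04 -3.e-04 -1.e+00] F [ 2.24 -1.18  0.52] w 0.713 q7 -1.412
shift m [-0.0041  0.1799 -0.4647] frac [-0.0052  0.2249 -0.5809]
turn deg [-1.7999e+02  1.0000e-02  3.0000e-02] frac [-2.9999e+00  1.0000e-04  5.0000e-04]
turn deg [ 0.01  0.02 -0.01] frac [ 0.0001  0.0003 -0.0001]
```

Emit:
step_arm --pt "-0.43 -0.005 0.225 -0.581 0 0 0" --pt "-0.43 -0.005 0.225 -0.581 0 0 0" --pt "-0.43 -0.005 0.225 -0.581 0 0 0" --pt "-0.43 -0.005 0.225 -0.581 0 0 0" --pt "-0.43 -0.005 0.225 -0.581 0 0 0" --pt "-0.43 -0.005 0.225 -0.581 0 0 0" --pt "-0.43 -0.005 0.225 -0.581 0 0 0" --pt "-0.43 -0.005 0.225 -0.581 0 0 0" --pt "-0.43 -0.005 0.225 -0.581 0 0 0" --pt "-0.43 -0.005 0.225 -0.581 0 0 0" --pt "-0.43 -0.005 0.225 -0.581 0 0 0" --pt "-0.43 -0.005 0.225 -0.581 0 0 0"

```text
clock: 2.1
position: [0.5573, 0.34, 0.1993]
ee_rot: [1.208, 1.209, -1.21]
force: [1.6, 0.1, 0.2]
width: 0.717
```

Run:
```python
from h import *
plan([.557,.339,.038],90)
```

```text
clock 2.10 pos [0.5573 0.34   0.1993] jaw yaw -89.99 x [-7.e-04 -6.e-04 -1.e+00] F [1.6  0.07 0.19] w 0.717 q7 -2.400
shift m [ 0.1613 -0.0002  0.0009] frac [ 2.016e-01 -2.000e-04  1.200e-03]
turn deg [-1.7999e+02 -6.0000e-02  5.0000e-02] frac [-2.9999e+00 -1.0000e-03  9.0000e-04]
turn deg [0.01 0.03 0.04] frac [0.0001 0.0006 0.0006]
```

Emit:
step_arm --pt "-0.43 0.05 0 0.001 0 0 0" --pt "-0.43 0.1 0 0.001 0 0 0" --pt "-0.43 0.13 0 0.001 0 0 0" --pt "-0.43 0.16 0 0.001 0 0 0" --pt "-0.43 0.18 0 0.001 0 0 0" --pt "-0.43 0.2015 0 0.001 0 0 0" --pt "-0.43 0.2015 0 0.001 0 0 0" --pt "1 0.2015 0 0.001 0 0 0" --pt "1 0.2015 0 0.001 0 0 0" --pt "1 0.2015 0 0.001 0 0 0" --pt "1 0.2015 0 0.001 0 0 0" --pt "1 0.2015 0 0.001 0 0 0" --newtons 60

```text
clock: 3.1
position: [0.5578, 0.3387, 0.0403]
ee_rot: [1.212, 1.209, -1.206]
force: [0.3, 2.4, 5.6]
width: 0.521
```

Run:
```python
from h import *
from cell import cams
plan([.523,.198,.16],90)
for n in ("side","top"):
    d=cams.get_image(n);np.savez(f"pics/{n}1.npz",**d)
    c=d["pixels"][200:400,150:400] if n=="side" else d["pixels"][150:330,150:390]
    cv2.imwrite(f"pics/{n}1.png",cv2.resize(c[:,:,::-1],None,fx=3,fy=3,interpolation=cv2.INTER_CUBIC))
```

```text
clock 3.10 pos [0.5578 0.3387 0.0403] jaw yaw -89.97 x [ 0.0022  0.0023 -1.    ] F [0.3  2.36 5.61] w 0.521 q7 -2.471
shift m [-0.1201 -0.0346  0.1404] frac [-0.1501 -0.0432  0.1755]
turn deg [-179.97    0.2    -0.2 ] frac [-2.9995  0.0033 -0.0034]
turn deg [ 0.03 -0.13 -0.13] frac [ 0.0005 -0.0022 -0.0021]
```

View pics/side1.png

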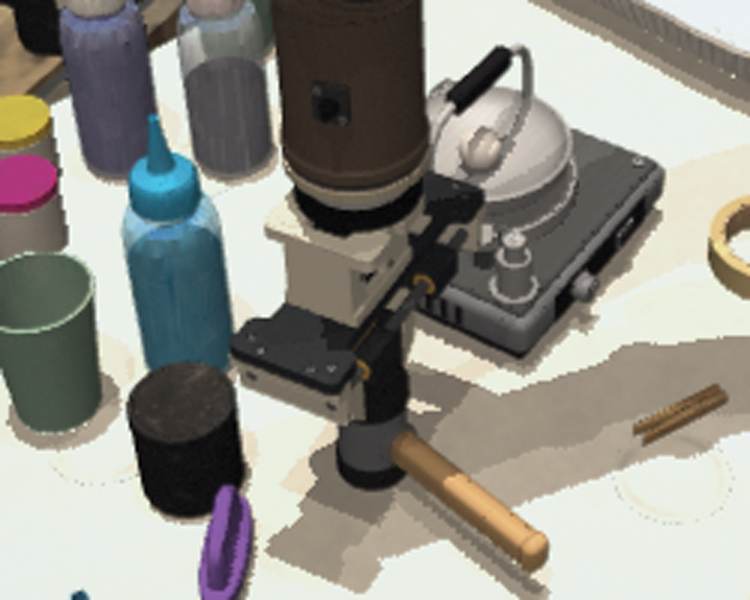

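View pics/top1.png

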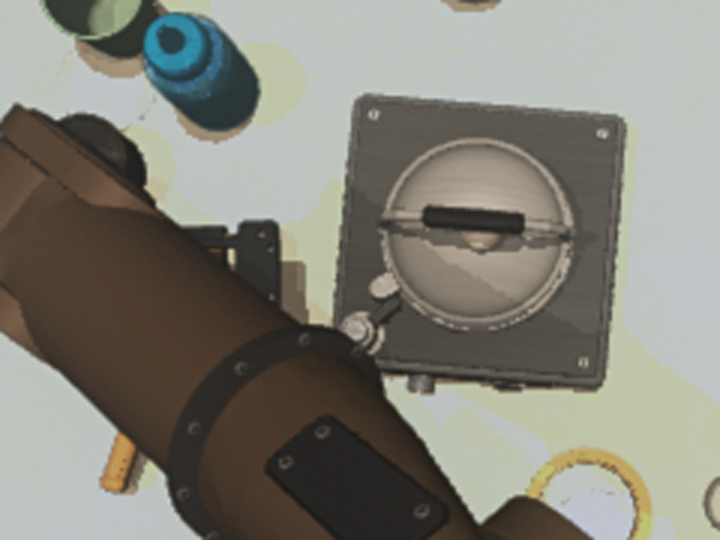

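Emit:
step_arm --pt "1 -0.03 0 0 0 0 0" --pt "1 -0.07 0 0 0 0 0" --pt "1 -0.11 0 0 0 0 0" --pt "1 -0.14 0 0 0 0 0" --pt "1 -0.165 -0.01 0.04 0 0 0" --pt "1 -0.165 -0.02 0.08 0 0 0" --pt "1 -0.165 -0.03 0.12 0 0 0" --pt "1 -0.165 -0.036 0.15 0 0 0" --pt "1 -0.165 -0.04 0.17 0 0 0" --pt "1 -0.165 -0.0425 0.176 0 0 0" --pt "1 -0.165 -0.0425 0.176 0 0 0" --pt "1 -0.165 -0.0425 0.176 0 0 0"

```text
clock: 4.2
position: [0.5229, 0.197, 0.1708]
ee_rot: [1.209, 1.21, -1.209]
force: [-0.5, -0.1, -2.7]
width: 0.527
```

Run:
```python
from h import *
from cell import cams
plan([.523,.198,.13],90)
for n in ("side","top"):
    d=cams.get_image(n);np.savez(f"pics/{n}2.npz",**d)
    c=d["pixels"][200:400,200:400] if n=="side" else d["pixels"][150:330,150:390]
    cv2.imwrite(f"pics/{n}2.png",cv2.resize(c[:,:,::-1],None,fx=3,fy=3,interpolation=cv2.INTER_CUBIC))
```

```text
clock 4.20 pos [0.5229 0.197  0.1708] jaw yaw -89.98 x [-1.e-04  3.e-04 -1.e+00] F [-0.5  -0.07 -2.73] w 0.527 q7 -2.221
shift m [ 0.0408  0.0001 -0.001 ] frac [ 0.051   0.0001 -0.0012]
turn deg [-1.7998e+02 -1.0000e-02 -2.0000e-02] frac [-2.9997e+00 -2.0000e-04 -4.0000e-04]
turn deg [ 0.02 -0.01  0.01] frac [ 0.0003 -0.0002  0.0001]
```

View pics/side2.png

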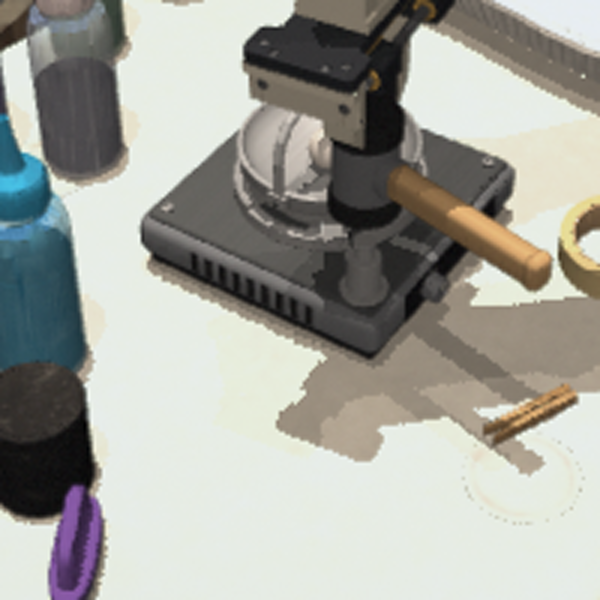

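View pics/top2.png

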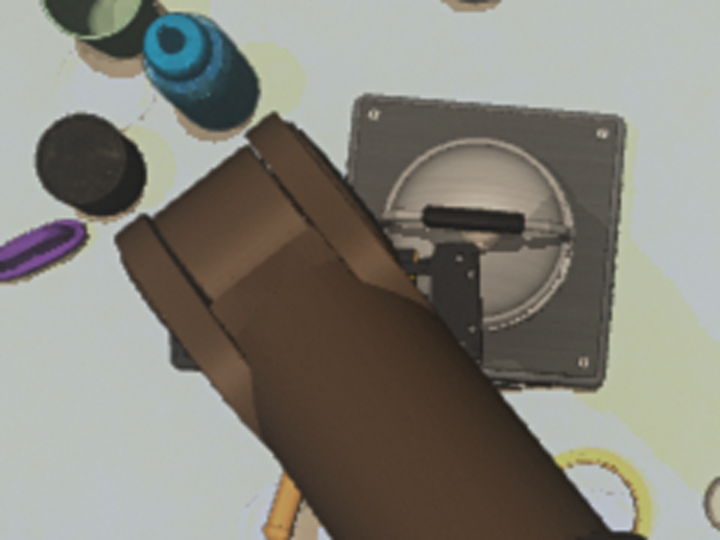

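Emit:
step_arm --pt "1 0.015 0 -0.001 0 0 0" --pt "1 0.025 0 -0.001 0 0 0" --pt "1 0.03 0 -0.001 0 0 0" --pt "1 0.035 0 -0.001 0 0 0" --pt "1 0.039 0 -0.001 0 0 0" --pt "1 0.043 0 -0.001 0 0 0" --pt "1 0.047 0 -0.001 0 0 0" --pt "1 0.05 0 -0.001 0 0 0" --pt "1 0.05 0 -0.001 0 0 0"

```text
clock: 5.05
position: [0.5232, 0.1978, 0.1308]
ee_rot: [1.21, 1.209, -1.208]
force: [-0.4, 1.8, 0.6]
width: 0.521
```

Emit:
step_arm --pt "1 0.002 0 0 0 0 0" --pt "1 0.004 0 0 0 0 0" --pt "1 0.006 0 0 0 0 0" --pt "1 0.006 0 0 0 0 0"

```text
clock: 5.38
position: [0.5246, 0.1979, 0.1277]
ee_rot: [1.212, 1.207, -1.206]
force: [-2.4, -0.7, 14.8]
width: 0.518
```

Emit:
step_arm --pt "1 0.002 0 0 0 0 0" --pt "1 0.004 0 0 0 0 0" --pt "1 0.006 0 0 0 0 0" --pt "1 0.006 0 0 0 0 0"

```text
clock: 5.72
position: [0.5279, 0.1983, 0.1268]
ee_rot: [1.216, 1.202, -1.201]
force: [-3.6, -5.7, 44.3]
width: 0.522
```

Run:
```python
from h import *
from cell import cams
plan([.523,.198,.20],90)
for n in ("side",):
    d=cams.get_image(n);np.savez(f"pics/{n}3.npz",**d)
    c=d["pixels"][240:330,270:370]
    cv2.imwrite(f"pics/{n}3.png",cv2.resize(c[:,:,::-1],None,fx=6,fy=6,interpolation=cv2.INTER_CUBIC))
```

```text
clock 5.72 pos [0.5279 0.1983 0.1268] jaw yaw -90.05 x [ 0.0108  0.0021 -0.9999] F [-3.59 -5.67 44.28] w 0.522 q7 -2.252
shift m [-0.0732 -0.0041  0.0002] frac [-0.0915 -0.0051  0.0002]
turn deg [179.95  -0.97   0.19] frac [ 2.9991 -0.0162  0.0032]
turn deg [-0.05 -0.12 -0.62] frac [-0.0008 -0.002  -0.0103]
```

View pics/side3.png

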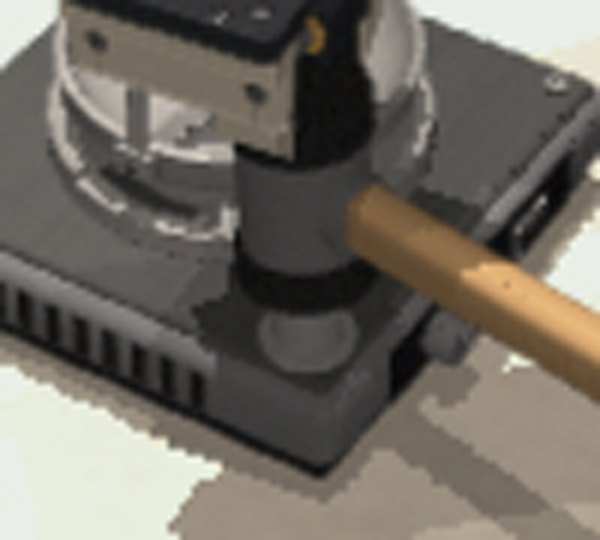

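Emit:
step_arm --pt "1 -0.01 0 0 0 0 0" --pt "1 -0.03 0 0 0 0 0" --pt "1 -0.055 0 0 0 0 0" --pt "1 -0.065 0.01 -0.03 0 0 0" --pt "1 -0.065 0.02 -0.07 0 0 0" --pt "1 -0.065 0.03 -0.11 0 0 0" --pt "1 -0.065 0.036 -0.14 0 0 0" --pt "1 -0.065 0.04 -0.165 0 0 0" --pt "1 -0.065 0.0425 -0.176 0 0 0" --pt "1 -0.05 0.0425 -0.176 0 0 0" --pt "1 -0.02 0.0425 -0.176 0 0 0" --pt "1 0.01 0.0425 -0.176 0 0 0"

```text
clock: 6.77
position: [0.5574, 0.3363, 0.1118]
ee_rot: [1.209, 1.207, -1.21]
force: [-0.9, -0.4, -3.9]
width: 0.521
```

Run:
```python
from h import *
from cell import cams
plan([.557,.339,.041],90)
for n in ("top",):
    d=cams.get_image(n);np.savez(f"pics/{n}4.npz",**d)
    c=d["pixels"][150:330,150:390]
    cv2.imwrite(f"pics/{n}4.png",cv2.resize(c[:,:,::-1],None,fx=3,fy=3,interpolation=cv2.INTER_CUBIC))
    W=cloud(d); f=proj(d,[.523,.198,.0885])[0].round().astype(int);print(f,(W[f[1]-3:f[1]+4,f[0]-3:f[0]+4,2]*1000).round(0))
```

```text
clock 6.77 pos [0.5574 0.3363 0.1118] jaw yaw -90.05 x [ 8.e-04 -1.e-03 -1.e+00] F [-0.86 -0.42 -3.92] w 0.521 q7 -2.437
shift m [ 0.0708 -0.0005 -0.0028] frac [ 0.0885 -0.0006 -0.0035]
turn deg [ 1.7995e+02 -7.0000e-02 -9.0000e-02] frac [ 2.9992e+00 -1.2000e-03 -1.6000e-03]
turn deg [-0.05  0.06 -0.05] frac [-0.0008  0.001  -0.0008]
[268 260] [[88. 87. 85. 90. 92. 89. 90.]
 [86. 86. 83. 88. 95. 89. 89.]
 [83. 92. 91. 87. 85. 92. 86.]
 [87. 88. 88. 91. 91. 89. 90.]
 [92. 88. 91. 88. 87. 86. 90.]
 [88. 94. 85. 87. 87. 85. 91.]
 [90. 87. 91. 90. 86. 92. 87.]]
```

View pics/top4.png

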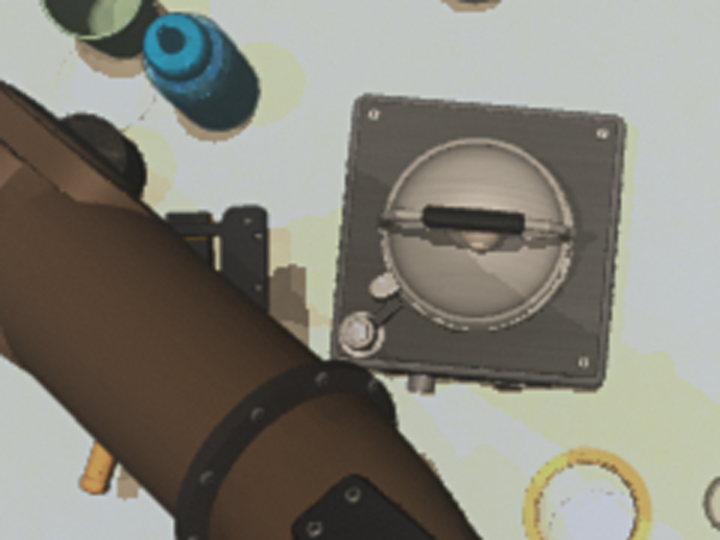

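Emit:
step_arm --pt "1 0.03 0 -0.002 0 0 0" --pt "1 0.055 0 -0.003 0 0 0" --pt "1 0.07 0 -0.003 0 0 0" --pt "1 0.078 0 -0.003 0 0 0" --pt "1 0.083 0 -0.003 0 0 0" --pt "1 0.086 0 -0.003 0 0 0" --pt "1 0.086 0 -0.003 0 0 0"

```text
clock: 7.4
position: [0.5574, 0.3405, 0.0448]
ee_rot: [1.21, 1.209, -1.209]
force: [0.1, 0.2, -2.6]
width: 0.516
```

Emit:
step_arm --pt "1 0.002 0 0 0 0 0" --pt "1 0.004 0 0 0 0 0" --pt "1 0.005 0 0 0 0 0" --pt "1 0.006 0 0 0 0 0" --pt "1 0.006 0 0 0 0 0"

```text
clock: 7.82
position: [0.5576, 0.3408, 0.0403]
ee_rot: [1.21, 1.209, -1.208]
force: [0.4, -0.7, 2.3]
width: 0.519
```

Emit:
step_arm --pt "-0.43 0 0 0 0 0 0" --pt "-0.43 0 0 0 0 0 0" --pt "-0.43 0 0 0 0 0 0" --pt "-0.43 -0.01 0 0 0 0 0" --pt "-0.43 -0.04 0 0 0 0 0" --pt "-0.43 -0.08 0 0 0 0 0" --pt "-0.43 -0.12 0 0 0 0 0" --pt "-0.43 -0.16 0 0 0 0 0" --pt "-0.43 -0.2 0 0 0 0 0" --pt "-0.43 -0.23 0 0 0 0 0" --pt "-0.43 -0.23 0 0 0 0 0"

```text
clock: 8.73
position: [0.5589, 0.3427, 0.2304]
ee_rot: [1.217, 1.208, -1.201]
force: [0.6, 0.4, 1.0]
width: 0.713
```

Run:
```python
from h import *
from cell import cams
plan([.594,.1085,.23],-6.2)
for n in ("side",):
    d=cams.get_image(n);np.savez(f"pics/{n}5.npz",**d)
    c=d["pixels"][200:400,150:400]
    cv2.imwrite(f"pics/{n}5.png",cv2.resize(c[:,:,::-1],None,fx=3,fy=3,interpolation=cv2.INTER_CUBIC))
```

```text
clock 8.73 pos [0.5589 0.3427 0.2304] jaw yaw -89.98 x [ 0.0075  0.0056 -1.    ] F [0.55 0.43 0.99] w 0.713 q7 -2.394
shift m [-0.0006  0.035   0.2342] frac [-0.0008  0.0438  0.2928]
turn deg [-8.378e+01  5.000e-02 -5.800e-01] frac [-1.3964e+00  9.0000e-04 -9.7000e-03]
turn deg [ 9.622e+01 -6.000e-01 -5.000e-02] frac [ 1.6036e+00 -1.0000e-02 -9.0000e-04]
```

View pics/side5.png

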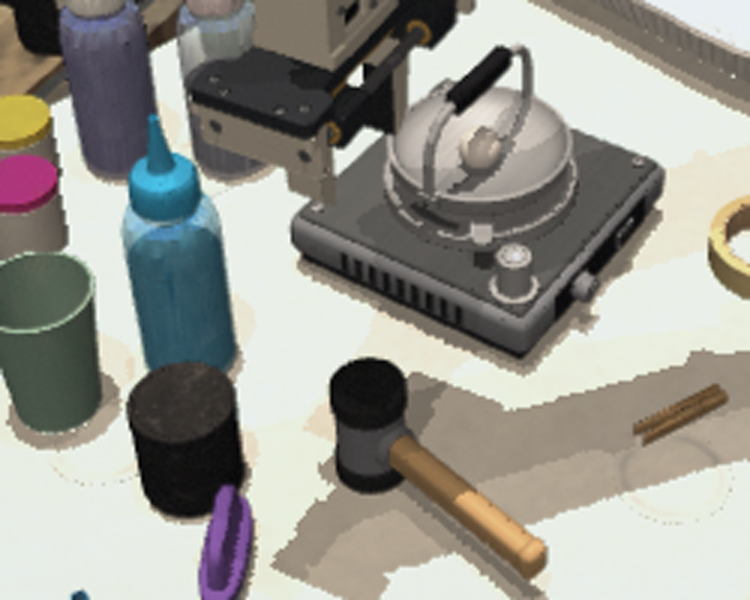

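Emit:
step_arm --pt "-0.1 0 0.044 0.293 -1 0 0" --pt "-0.1 0 0.044 0.293 -1 0 0" --pt "-0.1 0 0.044 0.293 -1 0 0" --pt "-0.1 0 0.044 0.293 -1 0 0" --pt "-0.1 0 0.044 0.293 -1 0 0" --pt "-0.1 0 0.044 0.293 -1 0 0" --pt "-0.1 0 0.044 0.293 -1 0 0" --pt "-0.1 0 0.044 0.293 -1 0 0" --pt "-0.1 0 0.044 0.293 -1 0 0" --pt "-0.1 0 0.044 0.293 -1 0 0"

```text
clock: 9.62
position: [0.5917, 0.1055, 0.2226]
ee_rot: [0.408, 1.534, -0.409]
force: [-0.7, -0.0, 0.6]
width: 0.553
```

Run:
```python
from h import *
plan([.5938,.109,.2],-5.8)
```

```text
clock 9.62 pos [0.5917 0.1055 0.2226] jaw yaw -29.88 x [-1.8e-03 -2.0e-04 -1.0e+00] F [-0.69 -0.01  0.64] w 0.553 q7 -1.057
shift m [0.0226 0.0041 0.0001] frac [0.0283 0.0052 0.0001]
turn deg [-24.08  -0.09   0.04] frac [-0.4013 -0.0016  0.0007]
turn deg [1.5592e+02 5.0000e-02 1.3000e-01] frac [2.5987e+00 9.0000e-04 2.2000e-03]
```

Emit:
step_arm --pt "-0.1 0.02 0.005 0 -0.4 0 0" --pt "-0.1 0.02 0.005 0 -0.4 0 0" --pt "-0.1 0.02 0.005 0 -0.4 0 0" --pt "-0.1 0.02 0.005 0 -0.4 0 0" --pt "-0.1 0.02 0.005 0 -0.4 0 0" --pt "-0.1 0.02 0.005 0 -0.4 0 0"

```text
clock: 10.12
position: [0.594, 0.1096, 0.207]
ee_rot: [0.084, 1.57, -0.085]
force: [0.2, -0.1, -0.2]
width: 0.55
```

Run:
```python
from h import *
from cell import cams
plan([.5938,.109,.135],-5.8)
for n in ("side","top"):
    d=cams.get_image(n);np.savez(f"pics/{n}6.npz",**d)
    c=d["pixels"][140:340,200:400] if n=="side" else d["pixels"][150:330,200:400]
    cv2.imwrite(f"pics/{n}6.png",cv2.resize(c[:,:,::-1],None,fx=3,fy=3,interpolation=cv2.INTER_CUBIC))
```

```text
clock 10.12 pos [0.594  0.1096 0.207 ] jaw yaw -6.17 x [-9.e-04 -1.e-04 -1.e+00] F [ 0.25 -0.08 -0.17] w 0.550 q7 -0.702
shift m [ 0.072  -0.0006 -0.    ] frac [ 0.09   -0.0007 -0.    ]
turn deg [-0.37 -0.05  0.01] frac [-0.0062 -0.0009  0.0002]
turn deg [1.7963e+02 2.0000e-02 8.0000e-02] frac [2.9938e+00 3.0000e-04 1.3000e-03]
```

View pics/side6.png

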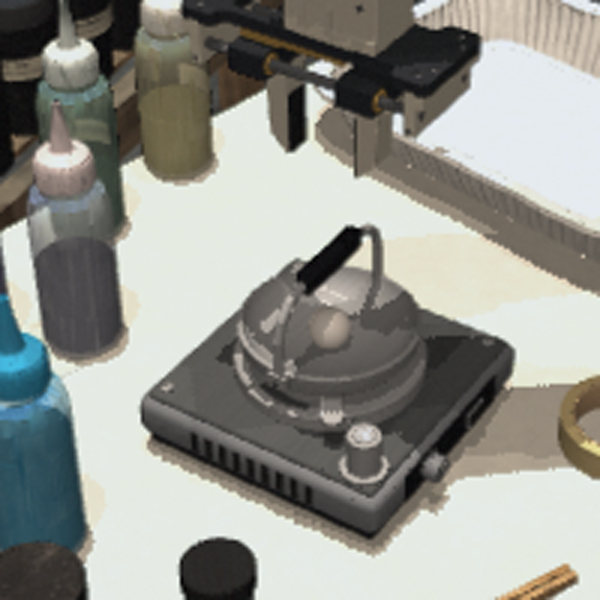

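View pics/top6.png

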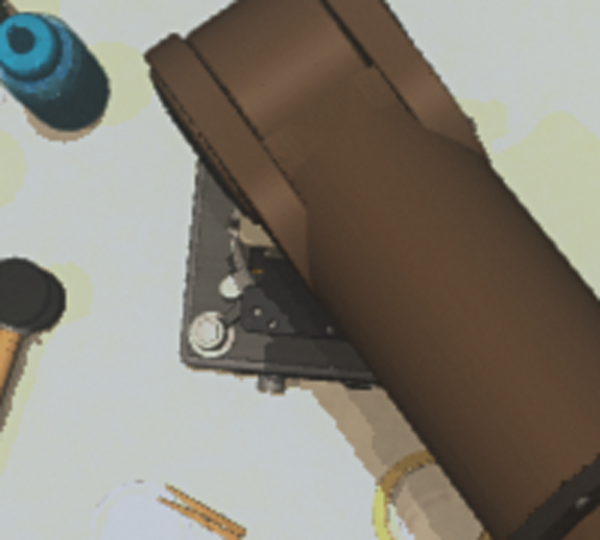

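Emit:
step_arm --pt "-0.1 0.03 -0.001 0 0 0 0" --pt "-0.1 0.055 -0.001 0 0 0 0" --pt "-0.1 0.075 -0.001 0 0 0 0" --pt "-0.1 0.087 -0.001 0 0 0 0" --pt "-0.1 0.089 -0.001 0 0 0 0" --pt "-0.1 0.089 -0.001 0 0 0 0" --pt "0.3 0.089 -0.001 0 0 0 0" --pt "0.45 0.089 -0.001 0 0 0 0" --pt "0.55 0.089 -0.001 0 0 0 0" --pt "0.6 0.089 -0.001 0 0 0 0" --newtons 45

```text
clock: 11.05
position: [0.5946, 0.109, 0.1371]
ee_rot: [0.082, 1.568, -0.082]
force: [-1.5, 0.2, -0.1]
width: 0.309
```

Emit:
step_arm --pt "0.7 0 0 0 0 0 0" --pt "0.8 0 0 0 0 0 0" --pt "1 0 0 0 0 0 0" --pt "1 0 0 0 0 0 0" --pt "1 0 0 0 0 0 0" --newtons 45

```text
clock: 11.47
position: [0.5942, 0.1088, 0.1363]
ee_rot: [0.082, 1.569, -0.082]
force: [-0.5, -0.8, 0.1]
width: 0.011
```

Run:
```python
from h import *
from cell import cams
plan([.5938,.109,.135],-5.8)
for n in ("side",):
    d=cams.get_image(n);np.savez(f"pics/{n}7.npz",**d)
    c=d["pixels"][140:340,200:400]
    cv2.imwrite(f"pics/{n}7.png",cv2.resize(c[:,:,::-1],None,fx=3,fy=3,interpolation=cv2.INTER_CUBIC))
```

```text
clock 11.47 pos [0.5942 0.1088 0.1363] jaw yaw -5.99 x [-1.e-04 -1.e-04 -1.e+00] F [-0.48 -0.83  0.07] w 0.011 q7 -0.747
shift m [ 0.0013  0.0002 -0.0004] frac [ 0.0016  0.0002 -0.0005]
turn deg [-0.19 -0.    0.  ] frac [-0.0031 -0.0001  0.0001]
turn deg [1.7981e+02 1.0000e-02 1.0000e-02] frac [2.9969e+00 1.0000e-04 1.0000e-04]
```

View pics/side7.png

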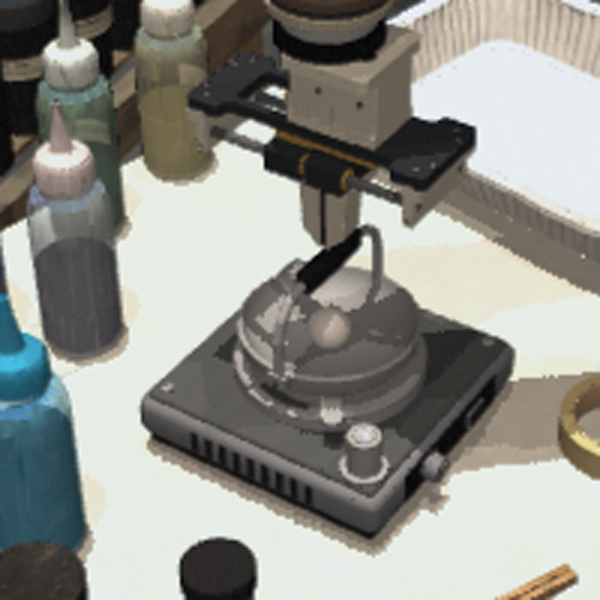

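Run:
```python
from h import *
d=dict(np.load("pics/side7.npz"))
t=np.array([.5942,.1088,.1363])
for o in ([0,0,0],[0,0,.027],[0,0,.047]): print((t+o).round(3),((proj(d,t+o)[0]-[200,140])*3).round(1))
print("bar pred",((proj(d,[.594,.109,.154])[0]-[200,140])*3).round(1))
W=cloud(d)
for u,v in [(325,235),(340,235),(312,225),(330,258),(350,240),(310,280)]: print(u,v,W[140+v//3,200+u//3].round(4))
```

```text
[0.594 0.109 0.136] [330.2 277.7]
[0.594 0.109 0.163] [330. 248.]
[0.594 0.109 0.183] [329.8 225.4]
bar pred [330.2 258.5]
325 235 [0.5924 0.1214 0.1847]
340 235 [0.5805 0.1215 0.1887]
312 225 [0.6028 0.1194 0.1878]
330 258 [0.5881 0.1207 0.1645]
350 240 [0.5864 0.0955 0.1641]
310 280 [0.5902 0.1489 0.1647]
```

Run:
```python
from h import *
d=dict(np.load("pics/side6.npz"));W=cloud(d)
for u,v in [(290,147),(284,140),(365,170),(365,160),(378,168),(290,120)]: print(u,v,W[140+v//3,200+u//3].round(4))
d7=dict(np.load("pics/side7.npz"));W7=cloud(d7)
c=d7["pixels"][185:265,270:350,::-1];cv2.imwrite("pics/s7b.png",cv2.resize(c,None,fx=7.5,fy=7.5,interpolation=cv2.INTER_CUBIC))
for v in range(205,232,2): print(v,[tuple((W7[v,u]*1000).round(0).astype(int)) for u in range(304,320,3)])
```

```text
290 147 [0.6213 0.118  0.2471]
284 140 [0.6277 0.1144 0.2505]
365 170 [0.5597 0.1268 0.2541]
365 160 [0.5611 0.1241 0.2593]
378 168 [ 0.7099 -0.2147 -0.002 ]
290 120 [0.6211 0.1173 0.2688]
205 [(np.int64(602), np.int64(120), np.int64(214)), (np.int64(596), np.int64(119), np.int64(215)), (np.int64(589), np.int64(119), np.int64(218)), (np.int64(567), np.int64(148), np.int64(243)), (np.int64(575), np.int64(118), np.int64(222)), (np.int64(574), np.int64(106), np.int64(214))]
207 [(np.int64(602), np.int64(121), np.int64(210)), (np.int64(596), np.int64(119), np.int64(211)), (np.int64(589), np.int64(118), np.int64(212)), (np.int64(580), np.int64(123), np.int64(218)), (np.int64(574), np.int64(120), np.int64(218)), (np.int64(575), np.int64(105), np.int64(209))]
209 [(np.int64(602), np.int64(120), np.int64(204)), (np.int64(596), np.int64(118), np.int64(204)), (np.int64(589), np.int64(118), np.int64(206)), (np.int64(580), np.int64(123), np.int64(213)), (np.int64(576), np.int64(117), np.int64(211)), (np.int64(576), np.int64(103), np.int64(201))]
211 [(np.int64(601), np.int64(123), np.int64(201))
[... 2488 characters left out ...]
), np.int64(-72), np.int64(1)), (np.int64(662), np.int64(-73), np.int64(3))]
229 [(np.int64(596), np.int64(134), np.int64(163)), (np.int64(591), np.int64(130), np.int64(162)), (np.int64(587), np.int64(122), np.int64(158)), (np.int64(616), np.int64(51), np.int64(99)), (np.int64(609), np.int64(51), np.int64(101)), (np.int64(603), np.int64(48), np.int64(101))]
231 [(np.int64(593), np.int64(139), np.int64(162)), (np.int64(590), np.int64(132), np.int64(158)), (np.int64(589), np.int64(120), np.int64(150)), (np.int64(615), np.int64(53), np.int64(94)), (np.int64(609), np.int64(50), np.int64(94)), (np.int64(602), np.int64(49), np.int64(96))]<stdin>:6: RuntimeWarning: invalid value encountered in cast
```

View pics/s7b.png

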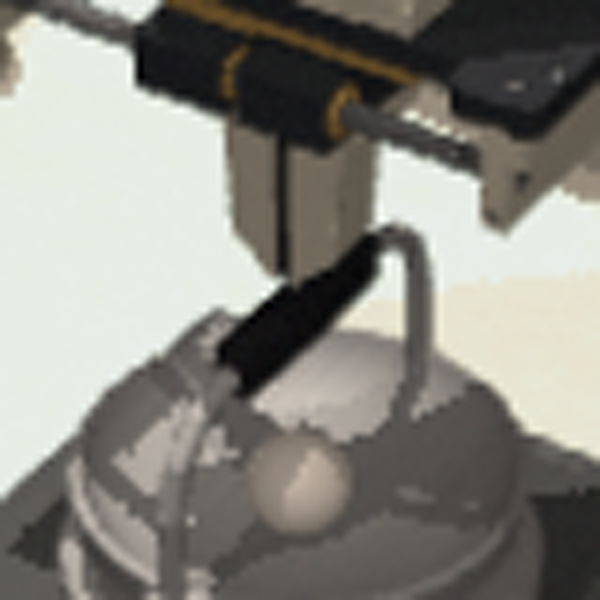

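Run:
```python
from h import *
def show(f,n,box):
    d=dict(np.load(f"pics/{f}.npz"));c=d["pixels"][box[0]:box[1],box[2]:box[3],::-1];k=600/(box[1]-box[0])
    cv2.imwrite(f"pics/{n}.png",cv2.resize(c,None,fx=k,fy=k,interpolation=cv2.INTER_CUBIC))
show("side2","z2",(230,300,280,360))
show("side1","z1",(300,370,240,320))
d=dict(np.load("pics/side5.npz"));W=cloud(d)
# tip near crop (315,200)/3
for u,v in [(305,190),(315,195),(325,195),(320,180)]: print(u,v,W[200+v//3,150+u//3].round(4))
```

```text
305 190 [0.5585 0.3929 0.284 ]
315 195 [0.55   0.3943 0.2839]
325 195 [0.5473 0.3895 0.2813]
320 180 [0.5476 0.3936 0.2952]
```

View pics/z2.png

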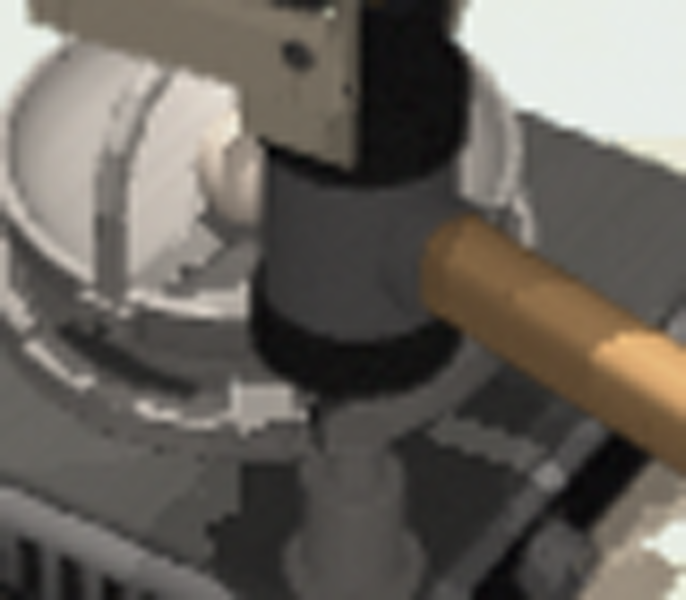

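View pics/z1.png

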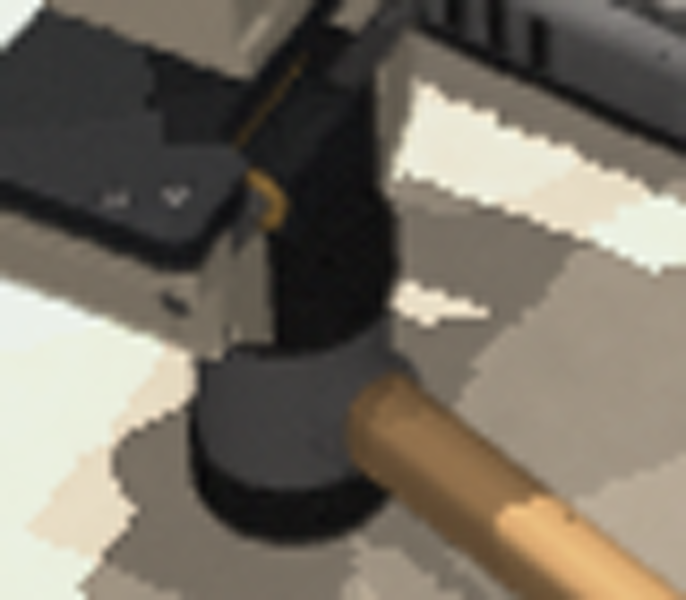

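Run:
```python
from h import *
from cell import status
for f,pts in (("side1",[(266,339),(268,339),(270,338),(266,336)]),("side2",[(318,247),(320,247),(320,245),(316,245)])):
    W=cloud(dict(np.load(f"pics/{f}.npz")))
    for u,v in pts: print(f,u,v,W[v,u].round(4))
    # body bottom plate
d=dict(np.load("pics/side5.npz"))
c=d["pixels"][215:285,210:310,::-1];cv2.imwrite("pics/z5.png",cv2.resize(c,None,fx=7.5,fy=7.5,interpolation=cv2.INTER_CUBIC))
print(status.observe()["position"], status.observe()["joints"].round(3))
```

```text
side1 266 339 [0.5207 0.4228 0.1467]
side1 268 339 [0.547  0.3766 0.0871]
side1 270 338 [0.547  0.3695 0.0827]
side1 266 336 [0.5209 0.4219 0.1534]
side2 318 247 [0.5123 0.236  0.2196]
side2 320 247 [0.5118 0.2284 0.2141]
side2 320 245 [0.5119 0.2282 0.2188]
side2 316 245 [0.5161 0.2369 0.2237]
[0.59419755 0.10880074 0.13630929] [ 0.234  0.567 -0.755  1.65   0.426  1.097 -0.747]
```

View pics/z5.png

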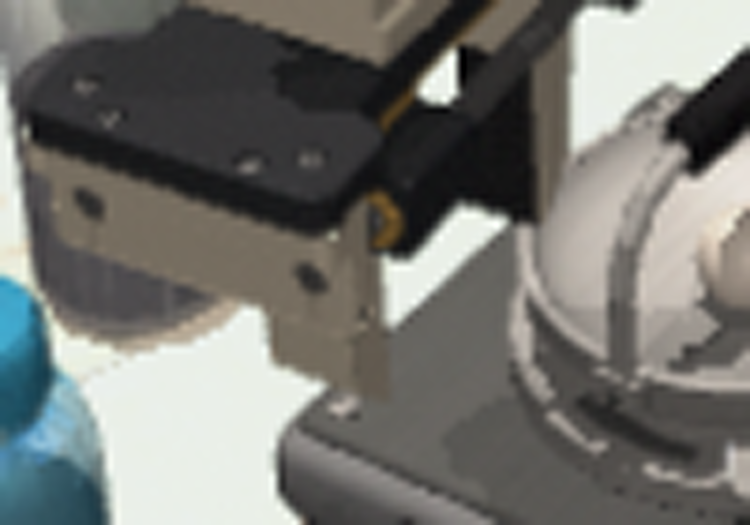

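Run:
```python
from h import *
from cell import cams
d=dict(np.load("pics/side7.npz"));W=cloud(d)
m=(np.hypot(W[...,0]-.594,W[...,1]-.109)<.13)&(W[...,2]>.166)
ys,xs=np.nonzero(m);print(xs.min(),xs.max(),ys.min(),ys.max())
h,e=np.histogram(W[m][:,2],bins=np.arange(.16,.5,.01))
for a in np.arange(.165,.42,.01):
    s=m&(W[...,2]>=a)&(W[...,2]<a+.01)
    if s.sum()>3:
        P=W[s];print("%.3f n%d x %.3f %.3f y %.3f %.3f"%(a,s.sum(),*np.percentile(P[:,0],[2,98]),*np.percentile(P[:,1],[2,98])))
```

```text
262 387 0 230
0.165 n11 x 0.586 0.600 y 0.092 0.144
0.175 n35 x 0.580 0.607 y 0.116 0.123
0.185 n71 x 0.575 0.610 y 0.104 0.124
0.195 n72 x 0.574 0.611 y 0.104 0.125
0.205 n81 x 0.574 0.612 y 0.102 0.125
0.215 n55 x 0.574 0.611 y 0.112 0.125
0.225 n7 x 0.563 0.575 y 0.102 0.127
0.235 n130 x 0.504 0.680 y 0.088 0.156
0.245 n390 x 0.504 0.678 y 0.077 0.155
0.255 n375 x 0.502 0.680 y 0.080 0.155
0.265 n295 x 0.497 0.685 y 0.083 0.157
0.275 n1071 x 0.498 0.685 y 0.073 0.154
0.285 n195 x 0.541 0.610 y 0.095 0.140
0.295 n179 x 0.542 0.611 y 0.098 0.140
0.305 n177 x 0.542 0.610 y 0.098 0.139
0.315 n101 x 0.541 0.606 y 0.096 0.138
0.325 n170 x 0.541 0.610 y 0.089 0.153
0.335 n358 x 0.542 0.613 y 0.080 0.151
0.345 n248 x 0.557 0.624 y 0.097 0.148
0.355 n48 x 0.561 0.606 y 0.116 0.148
0.365 n214 x 0.551 0.623 y 0.102 0.154
0.375 n186 x 0.551 0.628 y 0.104 0.153
0.385 n239 x 0.552 0.626 y 0.101 0.153
0.395 n200 x 0.553 0.621 y 0.105 0.152
0.405 n221 x 0.553 0.624 y 0.106 0.152
0.415 n190 x 0.552 0.620 y 0.106 0.153
```

Run:
```python
from h import *
for f,p in (("side0",(.1968,-.5926,.1915)),("side2",(.5229,.197,.1708)),("side5",(.5589,.3427,.2304)),("side6",(.594,.1096,.207)),("side7",(.5942,.1088,.1363))):
    d=dict(np.load(f"pics/{f}.npz"));W=cloud(d)
    m=(np.hypot(W[...,0]-p[0],W[...,1]-p[1])<.10)&(W[...,2]>p[2]+.01)
    h,e=np.histogram(W[m][:,2]-p[2],bins=np.arange(.01,.2,.006));print(f,list(zip((e[:-1]*1000).round().astype(int).tolist(),h.tolist())))
    o=proj(d,p)[0];print("tcp px",o.round(1))
d=dict(np.load("pics/side0.npz"))
c=d["pixels"][30:130,530:630,::-1];cv2.imwrite("pics/z0.png",cv2.resize(c,None,fx=6,fy=6,interpolation=cv2.INTER_CUBIC))
```

```text
side0 [(10, 0), (16, 0), (22, 0), (28, 0), (34, 22), (40, 29), (46, 25), (52, 37), (58, 28), (64, 29), (70, 22), (76, 27), (82, 26), (88, 17), (94, 9), (100, 65), (106, 95), (112, 112), (118, 123), (124, 101), (130, 77), (136, 106), (142, 316), (148, 61), (154, 73), (160, 60), (166, 66), (172, 58), (178, 55), (184, 55), (190, 76)]
tcp px [556.6 114.8]
side2 [(10, 267), (16, 67), (22, 41), (28, 51), (34, 57), (40, 168), (46, 36), (52, 42), (58, 16), (64, 8), (70, 6), (76, 3), (82, 4), (88, 11), (94, 11), (100, 91), (106, 173), (112, 232), (118, 223), (124, 242), (130, 112), (136, 217), (142, 877), (148, 137), (154, 130), (160, 103), (166, 91), (172, 83), (178, 75), (184, 91), (190, 120)]
tcp px [321.9 253.3]
side5 [(10, 0), (16, 0), (22, 0), (28, 0), (34, 25), (40, 35), (46, 55), (52, 76), (58, 75), (64, 43), (70, 30), (76, 33), (82, 20), (88, 13), (94, 12), (100, 108), (106, 211), (112, 337), (118, 303), (124, 322), (130, 148), (136, 339), (142, 1234), (148, 183), (154, 170), (160, 134), (166, 135), (172, 117), (178, 101), (184, 101), (190, 160)]
tcp px [267.7 269.1]
side6 [(10, 0), (16, 0), (22, 0), (28, 0), (34, 16), (40, 34), (46, 53), (52, 56), (58, 56), (64, 63), (70, 63), (76, 69), (82, 60), (88, 26), (94, 17), (100, 81), (106, 180), (112, 272), (118, 253), (124, 292), (130, 155), (136, 312), (142, 906), (148, 123), (154, 130), (160, 116), (166, 131), (172, 121), (178, 100), (184, 52), (190, 106)]
tcp px [309.8 206.2]
side7 [(10, 43), (16, 80), (22, 94), (28, 37), (34, 7), (40, 22), (46, 35), (52, 38), (58, 43), (64, 45), (70, 53), (76, 45), (82, 27), (88, 6), (94, 5), (100, 67), (106, 152), (112, 262), (118, 213), (124, 234), (130, 143), (136, 284), (142, 875), (148, 117), (154, 104), (160, 104), (166, 121), (172, 109), (178, 68), (184, 47), (190, 106)]
tcp px [310.1 232.6]
```

View pics/z0.png

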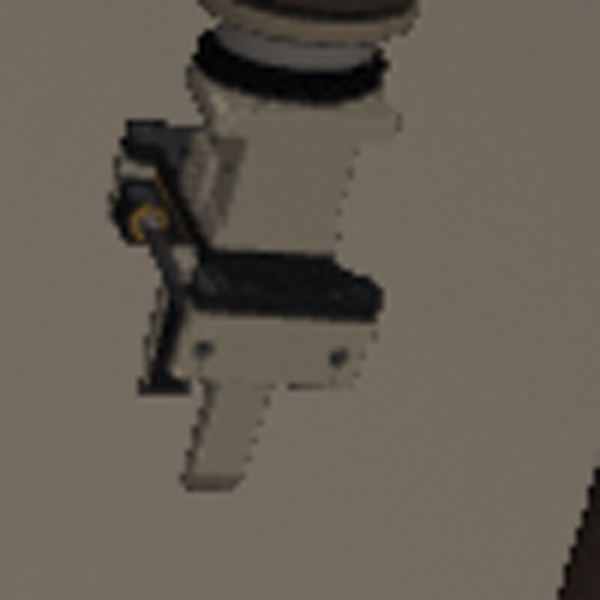

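Emit:
step_arm --pt "-0.1 0 0 0 0 0 0" --pt "-0.1 0 0 0 0 0 0" --pt "-0.1 0 0 0 0 0 0" --pt "-0.1 0 0 0 0 0 0" --pt "-0.1 0 0 0 0 0 0"

```text
clock: 11.93
position: [0.5942, 0.1088, 0.1363]
ee_rot: [0.082, 1.569, -0.082]
force: [-0.3, -0.1, -0.1]
width: 0.322
```

Emit:
step_arm --pt "-0.1 0.01 0 0 0 0 0" --pt "-0.1 0.02 0 0 0 0 0" --pt "-0.1 0.03 0 0 0 0 0" --pt "-0.1 0.04 0 0 0 0 0" --pt "-0.1 0.047 0 0 0 0 0" --pt "-0.1 0.047 0 0 0 0 0"

```text
clock: 12.43
position: [0.5932, 0.1084, 0.0969]
ee_rot: [0.081, 1.572, -0.083]
force: [-0.2, 0.2, 0.3]
width: 0.55
```

Run:
```python
from h import *
from cell import cams
plan([.5938,.109,.098],-5.8)
for n in ("side",):
    d=cams.get_image(n);np.savez(f"pics/{n}8.npz",**d)
    c=d["pixels"][185:285,260:360]
    cv2.imwrite(f"pics/{n}8.png",cv2.resize(c[:,:,::-1],None,fx=6,fy=6,interpolation=cv2.INTER_CUBIC))
```

```text
clock 12.43 pos [0.5932 0.1084 0.0969] jaw yaw -5.98 x [-2.6e-03 -7.0e-04 -1.0e+00] F [-0.22  0.17  0.29] w 0.550 q7 -0.776
shift m [-0.0011  0.0007  0.0006] frac [-0.0014  0.0009  0.0007]
turn deg [-0.18 -0.14  0.05] frac [-0.003  -0.0024  0.0009]
turn deg [1.7982e+02 8.0000e-02 2.3000e-01] frac [2.997e+00 1.400e-03 3.800e-03]
```

View pics/side8.png

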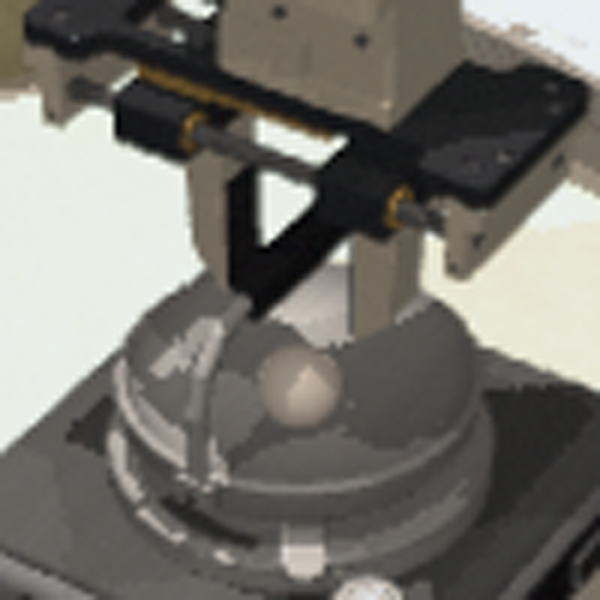

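Emit:
step_arm --pt "0.4 0 0 0 0 0 0" --pt "0.5 0 0 0 0 0 0" --pt "0.6 0 0 0 0 0 0" --pt "0.7 0 0 0 0 0 0" --pt "0.8 0 0 0 0 0 0" --pt "1 0 0 0 0 0 0" --pt "1 0 0 0 0 0 0" --pt "1 0 0 0 0 0 0" --pt "1 0 0 0 0 0 0" --newtons 45

```text
clock: 13.23
position: [0.5946, 0.1088, 0.0989]
ee_rot: [0.082, 1.569, -0.082]
force: [1.7, -1.1, -0.4]
width: 0.151
```

Run:
```python
from h import *
plan([.5938,.109,.098],-5.8)
from cell import status
print(status.observe()["ft_torque"])
```

```text
clock 13.23 pos [0.5946 0.1088 0.0989] jaw yaw -5.99 x [ 6.e-04  0.e+00 -1.e+00] F [ 1.67 -1.07 -0.39] w 0.151 q7 -0.776
shift m [ 0.0009  0.0002 -0.0008] frac [ 0.0011  0.0002 -0.001 ]
turn deg [-0.19  0.04 -0.01] frac [-0.0032  0.0006 -0.0001]
turn deg [ 1.7981e+02 -1.0000e-02 -6.0000e-02] frac [ 2.9968e+00 -1.0000e-04 -1.0000e-03]
[-0.07812564 -0.3813178  -0.00369419]
```

Emit:
step_arm --pt "1 0 0 0 -0.02 0 0" --pt "1 0 0 0 -0.05 0 0" --pt "1 0 0 0 -0.09 0 0" --pt "1 0 0 0 -0.14 0 0" --pt "1 0 0 0 -0.19 0 0" --pt "1 0 0 0 -0.24 0 0" --pt "1 0 0 0 -0.29 0 0" --pt "1 0 0 0 -0.34 0 0"

```text
clock: 13.9
position: [0.5942, 0.1105, 0.0991]
ee_rot: [-0.199, 1.561, 0.202]
force: [0.4, 4.5, 0.2]
width: 0.151
```

Run:
```python
from h import *
plan([.5938,.109,.098],84)
from cell import status
print(status.observe()["ft_torque"])
```

```text
clock 13.90 pos [0.5942 0.1105 0.0991] jaw yaw 14.64 x [ 5.0e-04  2.3e-03 -1.0e+00] F [0.41 4.47 0.18] w 0.151 q7 -0.466
shift m [ 0.0011 -0.0013 -0.0008] frac [ 0.0014 -0.0017 -0.001 ]
turn deg [-69.36   0.13  -0.07] frac [-1.156   0.0021 -0.0012]
turn deg [ 1.1064e+02 -8.0000e-02 -1.4000e-01] frac [ 1.844e+00 -1.300e-03 -2.300e-03]
[ 1.07574268 -0.29606893 -0.48306417]
```

Emit:
step_arm --pt "1 0 0 0 -0.06 0 0" --pt "1 0 0 0 -0.13 0 0" --pt "1 0 0 0 -0.2 0 0" --pt "1 0 0 0 -0.27 0 0" --pt "1 0 0 0 -0.34 0 0" --pt "1 0 0 0 -0.41 0 0" --pt "1 0 0 0 -0.48 0 0" --pt "1 0 0 0 -0.55 0 0" --pt "1 0 0 0 -0.62 0 0" --pt "1 0 0 0 -0.69 0 0" --pt "1 0 0 0 -0.76 0 0" --pt "1 0 0 0 -0.82 0 0"

```text
clock: 14.9
position: [0.5938, 0.11, 0.099]
ee_rot: [-0.866, 1.39, 0.869]
force: [-0.7, 2.5, 0.4]
width: 0.148
```

Run:
```python
from h import *
plan([.5938,.109,.098],84)
from cell import status
print(status.observe()["ft_torque"])
```

```text
clock 14.90 pos [0.5938 0.11   0.099 ] jaw yaw 63.90 x [-4.0e-04  1.6e-03 -1.0e+00] F [-0.68  2.46  0.44] w 0.148 q7 0.276
shift m [ 0.001  -0.0004 -0.0009] frac [ 0.0012 -0.0005 -0.0011]
turn deg [-20.1    0.08  -0.05] frac [-0.335   0.0013 -0.0008]
turn deg [ 1.599e+02 -7.000e-02 -1.100e-01] frac [ 2.665e+00 -1.100e-03 -1.900e-03]
[ 0.65582025  0.02979616 -0.3565501 ]
```

Emit:
step_arm --pt "1 0 0 0 -0.05 0 0" --pt "1 0 0 0 -0.1 0 0" --pt "1 0 0 0 -0.15 0 0" --pt "1 0 0 0 -0.2 0 0" --pt "1 0 0 0 -0.25 0 0" --pt "1 0 0 0 -0.29 0 0" --pt "1 0 0 0 -0.32 0 0" --pt "1 0 0 0 -0.325 0 0" --pt "1 0 0 0 -0.325 0 0"

```text
clock: 15.65
position: [0.5941, 0.11, 0.0991]
ee_rot: [-1.119, 1.262, 1.121]
force: [-0.1, 4.3, 1.6]
width: 0.15
```

Run:
```python
from h import *
from cell import cams,status
plan([.5938,.109,.098],84)
print(status.observe()["ft_torque"])
for n in ("side","top"):
    d=cams.get_image(n);np.savez(f"pics/{n}9.npz",**d)
    c=d["pixels"][185:335,240:390] if n=="side" else d["pixels"][150:330,230:410]
    cv2.imwrite(f"pics/{n}9.png",cv2.resize(c[:,:,::-1],None,fx=4,fy=4 if n=="side" else 3.3,interpolation=cv2.INTER_CUBIC))
```

```text
clock 15.65 pos [0.5941 0.11   0.0991] jaw yaw 83.11 x [ 0.      0.0019 -1.    ] F [-0.1   4.35  1.59] w 0.150 q7 0.568
shift m [ 0.0011  0.0002 -0.001 ] frac [ 0.0013  0.0002 -0.0013]
turn deg [-0.89  0.11 -0.01] frac [-0.0149  0.0018 -0.0002]
turn deg [ 1.7911e+02 -2.0000e-02 -1.7000e-01] frac [ 2.9851e+00 -3.0000e-04 -2.8000e-03]
[ 1.17503945  0.05997538 -0.90770872]
```

View pics/side9.png

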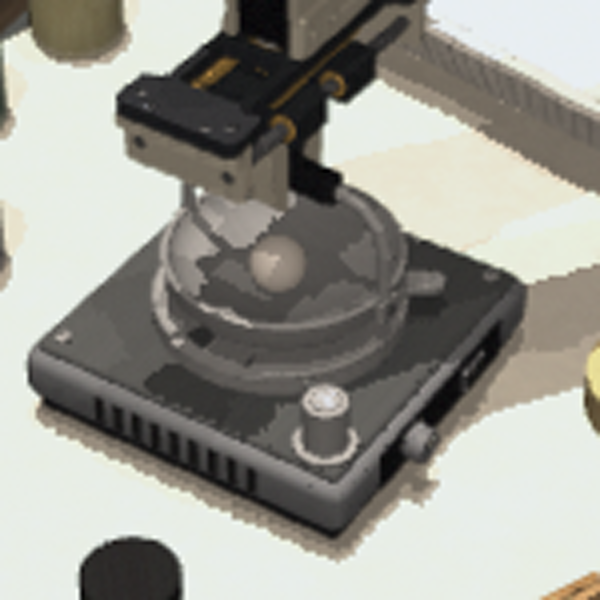

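View pics/top9.png

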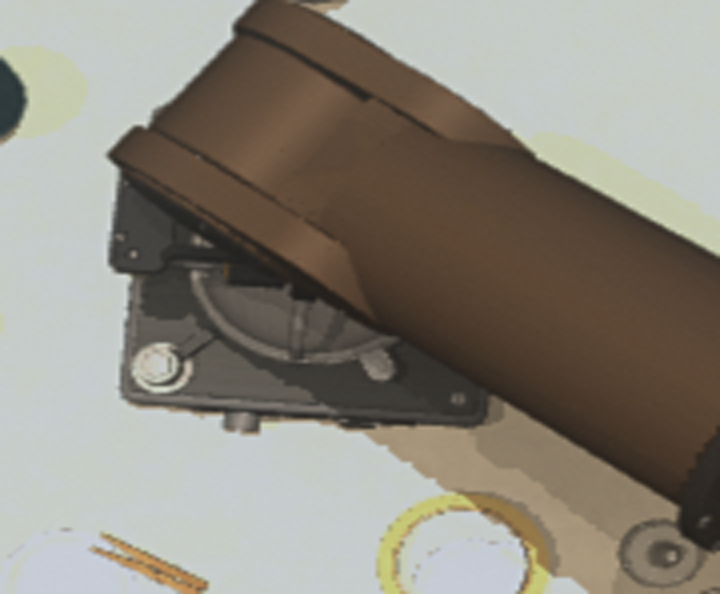

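Emit:
step_arm --pt "1 -0.001 0 0 0 0 0" --pt "1 -0.003 0 0 0 0 0" --pt "1 -0.005 0 0 0 0 0" --pt "1 -0.008 0 0 0 0 0" --pt "1 -0.011 0 0 0 0 0" --pt "1 -0.014 0 0 0 0 0" --pt "1 -0.018 0 0 0 0 0" --pt "1 -0.022 0 0 0 0 0"

```text
clock: 16.42
position: [0.5937, 0.1077, 0.1161]
ee_rot: [-1.121, 1.266, 1.12]
force: [1.9, 0.1, -5.1]
width: 0.148
```

Run:
```python
from h import *
from cell import status
plan([.5938,.109,.17],84)
print(status.observe()["ft_torque"])
```

```text
clock 16.42 pos [0.5937 0.1077 0.1161] jaw yaw 83.09 x [-0.0014 -0.0019 -1.    ] F [ 1.86  0.05 -5.07] w 0.148 q7 0.584
shift m [-0.0539  0.0001  0.0012] frac [-0.0674  0.0001  0.0016]
turn deg [-0.91 -0.12 -0.06] frac [-0.0151 -0.002  -0.0011]
turn deg [ 1.7909e+02 -1.0000e-01  1.9000e-01] frac [ 2.9849e+00 -1.7000e-03  3.1000e-03]
[ 0.15608807 -0.19257585  0.0387423 ]
```

Emit:
step_arm --pt "1 -0.0005 0 0 0 0 0" --pt "1 -0.0022 0 0 0 0 0" --pt "1 -0.0065 0 0 0 0 0" --pt "1 -0.013 0 0 0 0 0" --pt "1 -0.0217 0 0 0 0 0" --pt "1 -0.0313 0 0 0 0 0" --pt "1 -0.0408 0 0 0 0 0" --pt "1 -0.0494 0 0 0 0 0" --pt "1 -0.056 0 0 0 0 0" --pt "1 -0.0603 0 0 0 0 0" --pt "1 -0.062 0 0 0 0 0" --pt "1 -0.0625 0 0 0 0 0"

```text
clock: 17.42
position: [0.5942, 0.1088, 0.1666]
ee_rot: [-1.12, 1.263, 1.12]
force: [-0.2, 0.0, -6.3]
width: 0.147
```

Run:
```python
from h import *
from cell import cams,status
plan([.575,-.318,.166],84)
s=dict(np.load("pics/side0.npz"));W=cloud(s);Z=W[...,2]
m=(Z>.05)&(Z<.075)&(W[...,1]<-.05)&(W[...,0]>.3);ys,xs=np.nonzero(m)
r=cv2.minAreaRect(ray(s,np.c_[xs,ys],.063)[:,:2].astype(np.float32));print("tray side",r)
for n in ("side",):
    d=cams.get_image(n);np.savez(f"pics/{n}10.npz",**d)
    c=d["pixels"][125:325,220:420]
    cv2.imwrite(f"pics/{n}10.png",cv2.resize(c[:,:,::-1],None,fx=3,fy=3,interpolation=cv2.INTER_CUBIC))
t=np.linspace(0,1,73)[1:];S=10*t**3-15*t**4+6*t**5
D=[-.0324/.8,-.4262/.8];S0=0
for k in range(6):
    print([(round(D[0]*(x-S0),4),round(D[1]*(x-S0),4)) for x in S[12*k:12*k+12]]);S0=S[12*k+11]
```

```text
clock 17.42 pos [0.5942 0.1088 0.1666] jaw yaw 83.11 x [ 2.e-04 -1.e-04 -1.e+00] F [-0.23  0.02 -6.3 ] w 0.147 q7 0.626
shift m [ 0.0006 -0.0321 -0.426 ] frac [ 0.0007 -0.0401 -0.5326]
turn deg [-0.89 -0.    0.01] frac [-0.0148 -0.0001  0.0002]
turn deg [1.7911e+02 2.0000e-02 0.0000e+00] frac [2.9852e+00 4.0000e-04 1.0000e-04]
tray side ((1.3461368083953857, -1.0602213144302368), (1.9769127368927002, 2.0154218673706055), 89.23160552978516)
[(np.float64(-0.0), np.float64(-0.0)), (np.float64(-0.0), np.float64(-0.0001)), (np.float64(-0.0), np.float64(-0.0004)), (np.float64(-0.0001), np.float64(-0.0008)), (np.float64(-0.0001), np.float64(-0.0016)), (np.float64(-0.0002), np.float64(-0.0027)), (np.float64(-0.0003), np.float64(-0.0042)), (np.float64(-0.0005), np.float64(-0.0061)), (np.float64(-0.0007), np.float64(-0.0086)), (np.float64(-0.0009), np.float64(-0.0115)), (np.float64(-0.0011), np.float64(-0.0149)), (np.float64(-0.0014), np.float64(-0.0189))]
[(np.float64(-0.0003), np.float64(-0.0046)), (np.float64(-0.0007), np.float64(-0.0097)), (np.float64(-0.0012), np.float64(-0.0155)), (np.fl
[... 1796 characters left out ...]
p.float64(-0.0059), np.float64(-0.0774)), (np.float64(-0.0063), np.float64(-0.0832)), (np.float64(-0.0067), np.float64(-0.0883)), (np.float64(-0.0071), np.float64(-0.0929))]
[(np.float64(-0.0003), np.float64(-0.004)), (np.float64(-0.0006), np.float64(-0.0074)), (np.float64(-0.0008), np.float64(-0.0104)), (np.float64(-0.001), np.float64(-0.0128)), (np.float64(-0.0011), np.float64(-0.0147)), (np.float64(-0.0012), np.float64(-0.0162)), (np.float64(-0.0013), np.float64(-0.0173)), (np.float64(-0.0014), np.float64(-0.0181)), (np.float64(-0.0014), np.float64(-0.0185)), (np.float64(-0.0014), np.float64(-0.0188)), (np.float64(-0.0014), np.float64(-0.0189)), (np.float64(-0.0014), np.float64(-0.0189))]
```

View pics/side10.png

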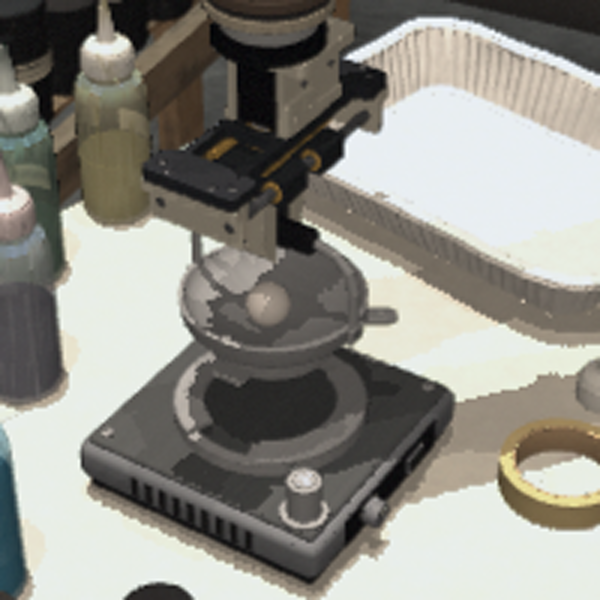

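The dish is out, level, with the ball in the middle of it. Next comes the carry, with a smooth start and stop.

Emit:
step_arm --pt "1 0 0 -0.0001 0 0 0" --pt "1 0 0 -0.0003 0 0 0" --pt "1 0 0 -0.0006 0 0 0" --pt "1 0 -0.0001 -0.001 0 0 0" --pt "1 0 -0.0001 -0.0016 0 0 0" --pt "1 0 -0.0002 -0.0027 0 0 0" --pt "1 0 -0.0003 -0.0042 0 0 0" --pt "1 0 -0.0005 -0.0061 0 0 0" --pt "1 0 -0.0007 -0.0086 0 0 0" --pt "1 0 -0.0009 -0.0115 0 0 0" --pt "1 0 -0.0011 -0.0149 0 0 0" --pt "1 0 -0.0014 -0.0189 0 0 0"

```text
clock: 18.47
position: [0.5935, 0.0934, 0.1664]
ee_rot: [-1.12, 1.264, 1.12]
force: [-0.2, -0.2, -6.1]
width: 0.147
```

Emit:
step_arm --pt "1 0 -0.0003 -0.0046 0 0 0" --pt "1 0 -0.0007 -0.0097 0 0 0" --pt "1 0 -0.0012 -0.0155 0 0 0" --pt "1 0 -0.0017 -0.0218 0 0 0" --pt "1 0 -0.0022 -0.0287 0 0 0" --pt "1 0 -0.0028 -0.0362 0 0 0" --pt "1 0 -0.0034 -0.0443 0 0 0" --pt "1 0 -0.004 -0.053 0 0 0" --pt "1 0 -0.0047 -0.0622 0 0 0" --pt "1 0 -0.0055 -0.0719 0 0 0" --pt "1 0 -0.0062 -0.0822 0 0 0" --pt "1 0 -0.0071 -0.0929 0 0 0"

```text
clock: 19.47
position: [0.5902, 0.0184, 0.1663]
ee_rot: [-1.12, 1.264, 1.12]
force: [-0.3, -0.4, -5.5]
width: 0.153
```

Emit:
step_arm --pt "1 0 -0.0009 -0.0112 0 0 0" --pt "1 0 -0.0017 -0.0228 0 0 0" --pt "1 0 -0.0026 -0.0348 0 0 0" --pt "1 0 -0.0036 -0.0472 0 0 0" --pt "1 0 -0.0046 -0.0599 0 0 0" --pt "1 0 -0.0055 -0.0728 0 0 0" --pt "1 0 -0.0065 -0.0861 0 0 0" --pt "1 0 -0.0076 -0.0995 0 0 0" --pt "1 0 -0.0086 -0.1131 0 0 0" --pt "1 0 -0.0096 -0.1269 0 0 0" --pt "1 0 -0.0107 -0.1407 0 0 0" --pt "1 0 -0.0118 -0.1546 0 0 0"

```text
clock: 20.47
position: [0.5847, -0.1059, 0.1664]
ee_rot: [-1.12, 1.264, 1.12]
force: [1.1, 0.9, -5.7]
width: 0.148
```

Emit:
step_arm --pt "1 0 -0.0011 -0.0139 0 0 0" --pt "1 0 -0.0021 -0.0277 0 0 0" --pt "1 0 -0.0031 -0.0414 0 0 0" --pt "1 0 -0.0042 -0.055 0 0 0" --pt "1 0 -0.0052 -0.0685 0 0 0" --pt "1 0 -0.0062 -0.0817 0 0 0" --pt "1 0 -0.0072 -0.0947 0 0 0" --pt "1 0 -0.0082 -0.1074 0 0 0" --pt "1 0 -0.0091 -0.1198 0 0 0" --pt "1 0 -0.01 -0.1318 0 0 0" --pt "1 0 -0.0109 -0.1434 0 0 0" --pt "1 0 -0.0117 -0.1546 0 0 0"

```text
clock: 21.47
position: [0.5792, -0.2296, 0.1663]
ee_rot: [-1.12, 1.264, 1.12]
force: [0.3, 0.4, -7.4]
width: 0.155
```

Emit:
step_arm --pt "1 0 -0.0008 -0.0107 0 0 0" --pt "1 0 -0.0016 -0.021 0 0 0" --pt "1 0 -0.0023 -0.0307 0 0 0" --pt "1 0 -0.003 -0.0399 0 0 0" --pt "1 0 -0.0037 -0.0486 0 0 0" --pt "1 0 -0.0043 -0.0567 0 0 0" --pt "1 0 -0.0049 -0.0642 0 0 0" --pt "1 0 -0.0054 -0.0711 0 0 0" --pt "1 0 -0.0059 -0.0774 0 0 0" --pt "1 0 -0.0063 -0.0832 0 0 0" --pt "1 0 -0.0067 -0.0883 0 0 0" --pt "1 0 -0.0071 -0.0929 0 0 0"

```text
clock: 22.47
position: [0.576, -0.3034, 0.1664]
ee_rot: [-1.12, 1.264, 1.12]
force: [-0.7, -1.3, -5.2]
width: 0.149
```

Emit:
step_arm --pt "1 0 -0.0003 -0.004 0 0 0" --pt "1 0 -0.0006 -0.0074 0 0 0" --pt "1 0 -0.0008 -0.0104 0 0 0" --pt "1 0 -0.001 -0.0128 0 0 0" --pt "1 0 -0.0011 -0.0147 0 0 0" --pt "1 0 -0.0012 -0.0162 0 0 0" --pt "1 0 -0.0013 -0.0173 0 0 0" --pt "1 0 -0.0014 -0.0181 0 0 0" --pt "1 0 -0.0014 -0.0185 0 0 0" --pt "1 0 -0.0014 -0.0188 0 0 0" --pt "1 0 -0.0014 -0.0189 0 0 0" --pt "1 0 -0.0014 -0.0189 0 0 0"

```text
clock: 23.47
position: [0.5753, -0.3182, 0.1664]
ee_rot: [-1.12, 1.264, 1.12]
force: [0.1, 0.4, -5.7]
width: 0.15
```

Run:
```python
from h import *
from cell import cams,status
plan([.575,-.318,.166],84)
for n in ("side","top"):
    d=cams.get_image(n);np.savez(f"pics/{n}11.npz",**d)
    c=d["pixels"]
    cv2.imwrite(f"pics/{n}11.png",c[:,:,::-1])
d=dict(np.load("pics/side11.npz"));c=d["pixels"][70:240,300:490];cv2.imwrite("pics/s11c.png",cv2.resize(c[:,:,::-1],None,fx=3.5,fy=3.5,interpolation=cv2.INTER_CUBIC))
```

```text
clock 23.47 pos [ 0.5753 -0.3182  0.1664] jaw yaw 83.12 x [ 0. -0. -1.] F [ 0.08  0.36 -5.73] w 0.150 q7 1.323
shift m [0.0004 0.0003 0.0001] frac [0.0005 0.0004 0.0002]
turn deg [-0.88 -0.    0.  ] frac [-0.0147 -0.      0.    ]
turn deg [179.12   0.     0.  ] frac [2.9853e+00 1.0000e-04 0.0000e+00]
```

View pics/s11c.png

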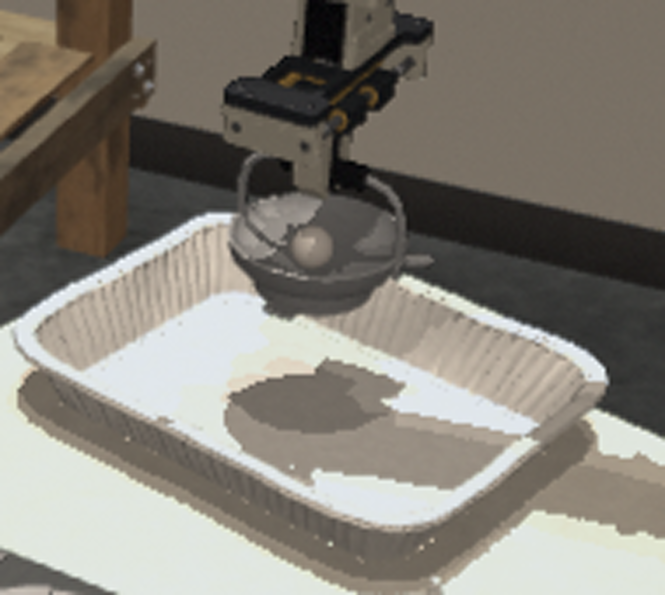

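View pics/top11.png

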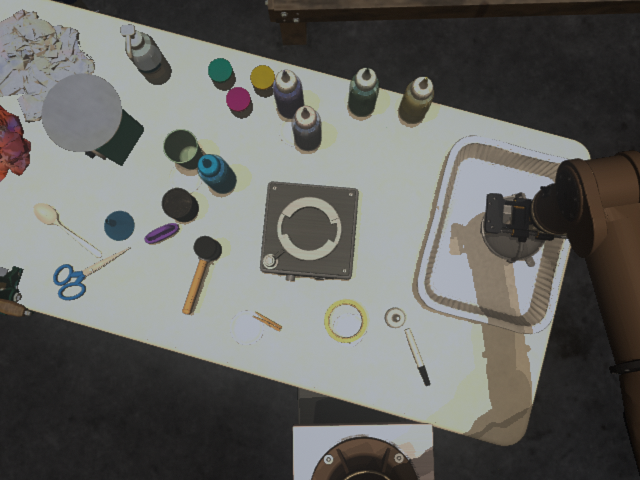

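Emit:
step_arm --pt "1 0 0 0 0 0 0" --pt "1 0 0 0 0 0 0" --pt "1 0 0 0 0 0 0" --pt "1 0 0 0 0 0 0" --pt "1 0 0 0 0 0 0" --pt "1 0 0 0 0 0 0" --pt "1 0 0 0 0 0 0" --pt "1 0 0 0 0 0 0"

```text
clock: 24.23
position: [0.5753, -0.3182, 0.1663]
ee_rot: [-1.12, 1.264, 1.12]
force: [-0.4, 0.4, -6.1]
width: 0.149
```

Run:
```python
from h import *
from cell import cams,status
s=status.observe();print(s["clock"],s["position"],np.abs(s["dq"]).max(),s["force"],s["width"])
d=cams.get_image("side");W=cloud(d)
c=d["pixels"][105:175,350:430];cv2.imwrite("pics/s12c.png",cv2.resize(c[:,:,::-1],None,fx=8,fy=8,interpolation=cv2.INTER_CUBIC))
b=np.array([.5753,-.3182+.002,.121+.034]);print("expected ball px",((proj(d,b)[0]-[350,105])*8).round(0), "radius",16*8*588.9/1000/np.linalg.norm(b-d["eye"]))
# rim front/back/left/right expected
for a in range(0,360,45):
    P=b+[.067*np.cos(np.radians(a)),.067*np.sin(np.radians(a)),.011];print(a,((proj(d,P)[0]-[350,105])*8).round(0))
t=cams.get_image("top");W=cloud(t);f=(268,260)
print("pin z",np.nanmean(W[f[1]-2:f[1]+3,f[0]-2:f[0]+3,2]),"deck z",np.nanmean(W[192:200,340:350,2]))
```

```text
24.2333 [ 0.57526668 -0.31821668  0.16633442] 0.0011980619982072168 [-0.39914519  0.43856893 -6.14333938] 0.1492865495333537
expected ball px [312. 284.] radius 47.38904421089747
0 [127. 210.]
45 [127. 286.]
90 [240. 346.]
135 [401. 352.]
180 [508. 300.]
225 [499. 224.]
270 [385. 168.]
315 [234. 163.]
pin z 0.08910306124928173 deck z 0.05472073913099682
```

View pics/s12c.png

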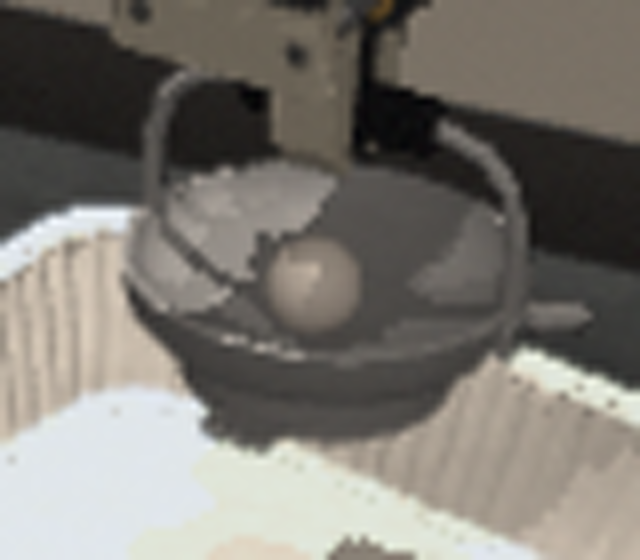

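The ball sits at (314,284) in the crop against an expected (312,284), and the rim matches a level dish. The pin is 34.4 mm above the deck, against 34.5 mm for fully down. I'm handing the job in.

```bash
python3 -c "
from cell import arm
print(arm.sign_off())"
```

```text
the job is handed in; nothing more can be done
None
```

The job is done and handed in at about 24 s of the 59 s allowed. The arm is holding the dish level and still over the middle of the foil tray.

**What I did**
- I pressed the lock pin down with the mallet, gripping it by its head, until it came up hard against its stop at 44 N on the wrist. I then stood the mallet back on the table where it had been.
- I took the dish by its bar, turned it about 89° anticlockwise, lifted it out and carried it smoothly to the tray.

**Last checks**
- **Pin:** its head measures 34.4 mm above the deck, against 34.5 mm for fully down.
- **Dish:** it is held at 14 mm opening with no joint movement to speak of. Its underside is about 121 mm above the table, and the tray rim is at 63 mm.
- **Level and ball:** the ball appears within about 2 px, in an 8x enlarged crop, of where it should be if centred. The rim's outline fits a level dish.
- **Everything else:** the mallet is standing, and the bystanders look unmoved in the top view.

**What disagreed**
- The camera showed the real fingertips about 37 mm above the reported TCP. My first close on the bar therefore shut above it without touching anything, and I corrected the height before the real grasp.
- The same offset means the mallet was gripped only near the top of its head. It still held through the push and touched the table at the same height when put back.
- The two cameras differed by 2–4 mm in y, and I used values between them.

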